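# Flip the hex key and nip up the oilstone clamp

## Task

The oilstone lies loose in its bench holder, and the L-shaped hex key still stands with its long arm down in the clamp screw. Pull the key out, flip it over and seat its short arm fully in the same screw, then swing the key clockwise by the outer end of its long arm, going by feel, until the jaw grips the stone firmly against the fence. Do not overtighten, or the stone's oak block will split; leave the key seated in the screw.

Things in the scene. Friction and masses are not known exactly. Their poses are not given: they have to be found in the camera images.
- key_bend (a point): The L-shaped hex key, dark steel, 14 mm across flats, 0.16 kg, bend radius 14 mm. Point: where the centre lines of its arms cross. Key axes: +x along the short arm (tip 56 mm from here), -z along the long arm (tip 130 mm from here), y square to the L. Two flats of each arm face along y: grip 14 mm wide. At the start the long arm stands in the screw, loose and leaning a little
- hex_key: The same hex key as a body; origin and axes as key_bend
- key_short_tip (a point): Centre of the end face of the key's short arm, axes as the key. Both arm tips are stepped down to 12.6 mm across flats over the last 3 mm
- key_long_tip (a point): Centre of the end face of the key's long arm, axes as the key
- key_pull (a point): Point on the long arm's centre line, 112 mm from the bend point, 18 mm short of the long tip: where to pull. Free-running pull here about 4 to 5.5 N; each 10 N of grip on the stone adds about 0.7 to 0.9 N
- socket (a point): Mouth centre of the hexagon socket in the clamp screw, an upright 27 mm steel boss; 60 mm above the bench, z up. Socket 24 mm deep, 15.2 mm across flats (17.2 in the top 3 mm). One pair of flats faces along this x, the rest every 60 degrees: the key enters with its y along this x, or off by a multiple of 60 degrees, and has about 0.13 rad of play each way. Turns with the screw
- screw: The clamp screw, on the grey housing (50 x 92 mm, top 34 mm above the bench); origin on its axis, 34 mm above the bench. Starts 0 to 0.15 rad from fully loose, turns clockwise from above up to 1.9 rad, 10 mm of jaw travel a radian. Stiff: 0.6 N m with the jaw free, plus 0.1 N m per 10 N of grip on the stone. Stays where left, but a grip over 60 N eases back to about that
- jaw: Steel side jaw on springs (30 N per mm), 100 mm wide, driven by the screw along its own +x towards the fence. Origin on the screw's axis at bench height when fully back; its face is 44 mm from it along +x, 15 to 39 mm above the bench
- oilstone: Grey oilstone in an oak block, 62 mm wide (own x), 204 long (own y), 35 high, 0.75 kg; origin in the centre of its underside. Lies on the holder's 12 mm board between jaw and fence with 4 to 11 mm of free play in all: the steel fence behind it was reset and its place is not given. A grip of 20 N or more is firm; the oak splits at 120 N
Things that resemble listed ones, but are neither listed nor needed, are in the scene too. Of the things that look like the hex_key, the larger one is meant.

How it is judged:
On the way, in this order (a step that is already met when the one before it is completed fails the run):
1. the long arm is drawn out of the screw and lifted clear (distance between key_long_tip and socket above 0.06 m), for 0.1 s.
2. the short arm is seated in the screw, the stone still loose (horizontal distance between key_short_tip and socket below 0.004 m and z of key_short_tip in the frame of socket below -0.019 m and contact force between jaw and oilstone below 10 N), for 0.2 s.
3. the stone is gripped while the hand is at the outer end of the long arm (contact force between jaw and oilstone above 20 N and z of key_short_tip in the frame of socket below -0.015 m and contact force between the fingers and hex_key above 2 N and distance between the grasp point and key_pull below 0.055 m), for 0.05 s.
At the end, for the whole second after the job is handed in: the jaw grips the oilstone, flat on its board, with at least 20 N, and the key is left with its short arm seated in the screw (at least 17 mm deep, within 5 mm of its centre) (contact force between jaw and oilstone above 20 N and horizontal distance between key_short_tip and socket below 0.005 m and z of key_short_tip in the frame of socket below -0.017 m and height (world z) of oilstone below 0.017 m and linear speed of each of oilstone, hex_key below 0.02 m/s); the robot touches nothing.
It fails at once if the clamp is overtightened: the jaw presses the stone with more than 120 N (contact force between jaw and oilstone above 120 N).
It also fails if it takes over 67 s, if anything falls off the work surface, if the arm or the gripper's body presses on something with over 40 N, if the wrist force passes 120 N, or if a joint passes its speed limit or range.

## Robot

A 6-joint arm with a two-finger parallel gripper is mounted at the origin on a cart in front of the work surface, level with it; the furniture and walls round the work are solid. World frame = base frame: x ahead of the robot, y to its left, z up, the work surface at z = 0. Lengths are in m, angles in rad, forces in N, time in s.
With the tool pointing down it reaches from about 0.35 to 0.725 m from the base axis. Payload 4.3 kg.
Tool frame: the origin (TCP) lies between the finger pads; the fingertips stand arm.tcp_to_tips ahead of it and the grasp point (between the pads) lies 6 mm ahead of it (arm.tcp_to_tips is the distance from the TCP to the fingertips, in m); z points along the fingers, y is the direction in which the jaws open and shut (so a half turn about z gives the same grasp; the last joint's range is limited). The gripper opens to 85 mm and grips with 20 to 120 N. Pads are 22 mm wide; open, the fingers measure 114 mm over their backs; the gripper's body (76 mm by 85 mm) begins 54 mm behind the grasp point. The pads swing forward as they close: fully open they stand 13 mm farther back than shut.
Start: joints at [-1.233, 0.377, 0.081, 1.274, 0, 1.46], TCP at [0.249, -0.518, 0.256] pointing down, gripper open.
Joint ranges: [-2.72, 2.72], [-0.84, 1.66], [-1.02, 1.22], [-1.77, 2.12], [-1.37, 1.28], [-3.14, 3.14]. Speed limits (rad/s): [2.57, 2.57, 3.14, 3.14, 3.14, 3.14].

## Interface

Orientations are given as a unit quaternion [w, x, y, z].
In Python, from station import telemetry, read_camera, camera_params, workorder, arm gives the robot as it stands.
- The arm moves only by the tool apply_moves, never from a script. Its argument "series" is a list of rows, each a list of 2 entries, a list of its own where there are three numbers: the shift along the world's x, y, z in cm, then the turn about the world's z in degrees. A call has 1 to 5 rows; each row is the pose to reach, as a shift and turn from the pose commanded when the call began; what a row does not reach only later rows make up. A row lasts 1/12 s, in which the tool goes at most 41.7 mm and 7.16 degrees, less where a joint would pass 70% of its speed; a pose out of reach is approached as far as the arm can. A call with a gripper value outside its range is refused whole. "grip" is the finger opening in cm, from 0 to 8.54, set as the call begins (left out, the last holds). The fingers move at their own pace and stop on an object; "grip_force" is the grip in N (left out, the last holds). Time passes only in rows, so rows that repeat a pose let the fingers close. It gives the time, the measured TCP pose, the force and the opening at its end, in the units of the state.
- telemetry.sense(): the state, without advancing time (a new reading comes with each control period).
- read_camera(name): name is "scene" or "side" or "wrist"; returns the picture (400x640x3 uint8, blue, green, red); there is no depth.
- camera_params(name): a dict with "K" (3x3 intrinsics, pixels), "origin" and "orientation" of the camera in the world. Camera axes: x right, y up, looking along -z (the intrinsics and any distortion apply to the point x, -y, -z); pixel columns grow to the right and rows downward; lengths in m; the calibration is good to about 2 mm. A picture is of the moment at which its call begins: read the wrist's pose just before it. camera_params takes no time and is no camera call; for the wrist camera it gives the pose at the moment of the call.
- workorder.close_job(): hands the job in, once; it reports no verdict.
The state is a dict: "time": time; "joint_positions": joint angles; "joint_velocities": joint speeds; "joint_torque": joint torques, N m; "tcp_pos": TCP position; "tcp_rot": TCP orientation; "ft_force": force on the tool from outside, world axes, zero at the start; "torque": the same for the moment, N m; "width": finger opening in m.
Only numpy, scipy, OpenCV 4.12 (cv2) and the standard library are available. Lean on these libraries where they do the work, as an engineer would, in place of code of your own. Each camera call takes 0.05 s, during which the arm holds its last target.

## Working session

There is one attempt and no reset: what is moved stays moved. The work goes in short steps, Python scripts to look and compute and a tool call to move; the robot and the scene stay as the last step left them, time stands still between calls to the robot, and variables do not carry over. Pictures are saved under pics/ and viewed, and the job is handed in when it is done.

Besides the shell and the picture viewer there is one more tool, called as name(argument=value, ...) on one line, values as JSON. apply_moves: Moves the arm, as the interface text tells. Its arguments: {"type":"object","properties":{"series":{"type":"array"},"grip":{"type":"number"},"grip_force":{"type":"number"}},"required":["series"]}

```bash
ls -R . | head -30; mkdir -p pics
cat > h.py <<'E'
import numpy as np, cv2
from station import telemetry, read_camera, camera_params, workorder, arm
from scipy.spatial.transform import Rotation as R
def q2R(q): return R.from_quat([q[1],q[2],q[3],q[0]]).as_matrix()
E
python3 - <<'E'
from h import *
s=telemetry.sense()
for k,v in s.items(): print(k,v)
print(arm.tcp_to_tips, dir(arm))
for c in ["scene","side","wrist"]:
    p=camera_params(c); print(c,p)
    im=read_camera(c); cv2.imwrite(f"pics/a_{c}.png",im)
E
```

```text
.:
pics

./pics:
time 0.0
joint_positions [-1.23331276e+00  3.78119407e-01  7.96347209e-02  1.27437976e+00
  6.11672853e-06  1.46050633e+00]
joint_velocities [ 0.00050123  0.00011157  0.00034353 -0.00028975 -0.00132663 -0.00125131]
joint_torque [-2.51778270e-03 -4.63600659e+01  2.69878060e+01  2.06228485e-02
 -2.29785128e-04  1.13312555e-05]
tcp_pos [ 0.24876637 -0.51774347  0.25533206]
tcp_rot [-1.02774000e-03  9.75041349e-01  2.22020940e-01 -1.14174545e-04]
ft_force [ 0.10932686  0.15780839 -0.18247566]
torque [ 0.0214153   0.02492554 -0.00310087]
width 0.08520915317683869
0.025 ['PlanningError', '__class__', '__delattr__', '__dict__', '__dir__', '__doc__', '__eq__', '__format__', '__ge__', '__getattribute__', '__getstate__', '__gt__', '__hash__', '__init__', '__init_subclass__', '__le__', '__lt__', '__module__', '__ne__', '__new__', '__reduce__', '__reduce_ex__', '__repr__', '__setattr__', '__sizeof__', '__str__', '__subclasshook__', '__weakref__', 'tcp_to_tips']
scene {'K': array([[442.49525539,   0.        , 324.01318417],
       [  0.        , 442.49525539, 194.87757698],
       [  0.        ,   0.        ,   1.        ]]), 'origin': array([0.15177644, 0.47575307, 0.73773941]), 'orientation': array([-0.33761581, -0.12965831,  0.35028932,  0.86400329])}
side {'K': array([[381.76364736,   0.        , 320.91893282],
       [  0.        , 381.76364736, 199.90892656],
       [  0.        ,   0.        ,   1.        ]]), 'origin': array([0.56314468, 0.67691821, 0.70222918]), 'orientation': array([-0.0023958 , -0.00164202,  0.41167262,  0.91132718])}
wrist {'K': array([[289.6940549 ,   0.        , 321.01416106],
       [  0.        , 289.6940549 , 197.3055525 ],
       [  0.        ,   0.        ,   1.        ]]), 'origin': array([ 0.30668184, -0.49069975,  0.37413773]), 'orientation': array([ 0.83938508, -0.10914526,  0.0703824 , -0.52779382])}
```

View pics/a_scene.png

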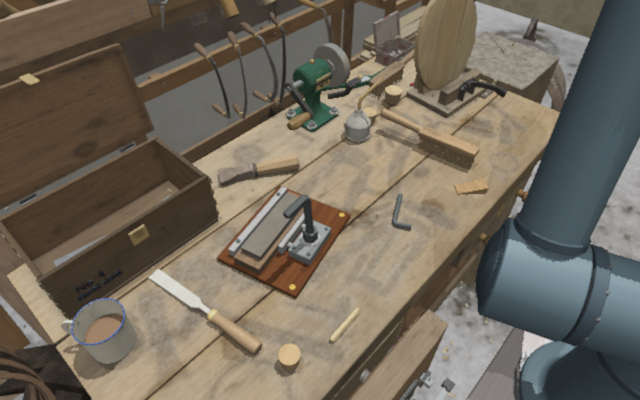

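View pics/a_side.png

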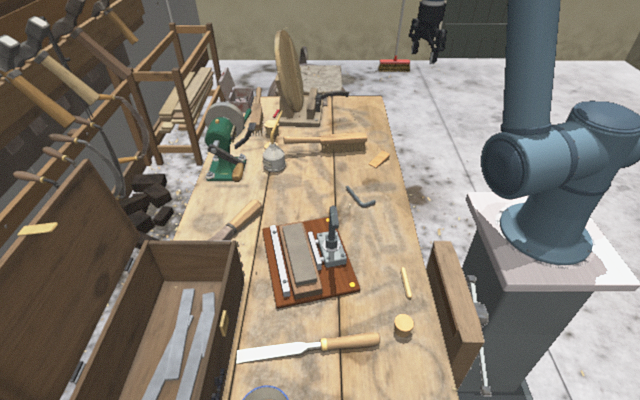

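View pics/a_wrist.png

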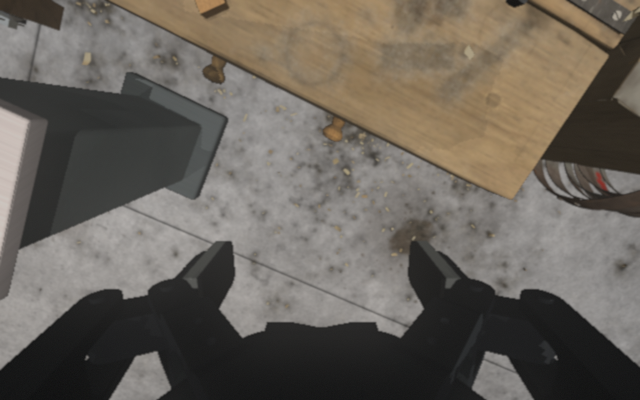

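The scene view shows two L-keys. One stands in the boss at about (305,215) in the scene view and (333,230) in the side view. The other, thinner, lies on the bench at (398,212). The standing one in the screw is larger and fits the description. I'll enlarge both to confirm.

Run:
```python
from h import *
a=cv2.imread("pics/a_scene.png")[165:305,210:420]
b=cv2.imread("pics/a_side.png")[180:310,250:400]
cv2.imwrite("pics/b_scene.png",cv2.resize(a,None,fx=3.8,fy=3.8,interpolation=cv2.INTER_CUBIC))
cv2.imwrite("pics/b_side.png",cv2.resize(b,None,fx=4.5,fy=4.5,interpolation=cv2.INTER_CUBIC))
for c in ["scene","side"]:
    p=camera_params(c); print(c,q2R(p["orientation"]).round(3).tolist())
```

```text
scene [[-0.738, 0.493, -0.461], [-0.674, -0.527, 0.518], [0.012, 0.693, 0.721]]
side [[-1.0, 0.003, -0.005], [-0.006, -0.661, 0.75], [-0.001, 0.75, 0.661]]
```

View pics/b_scene.png

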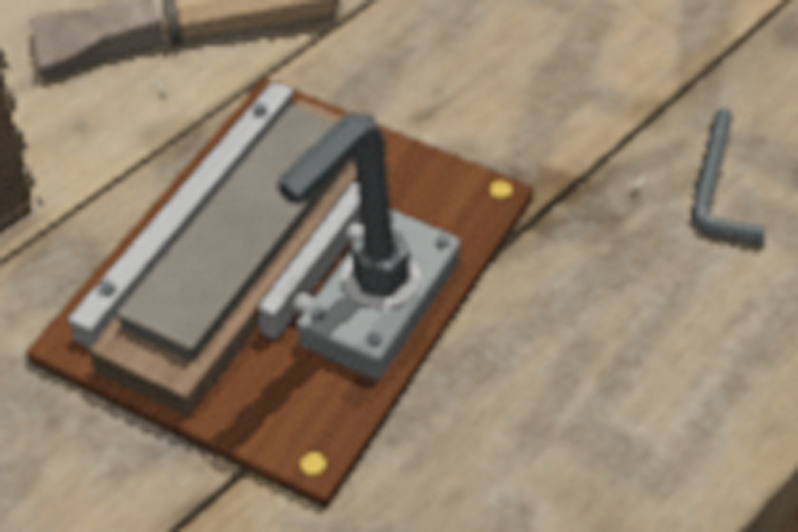

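View pics/b_side.png

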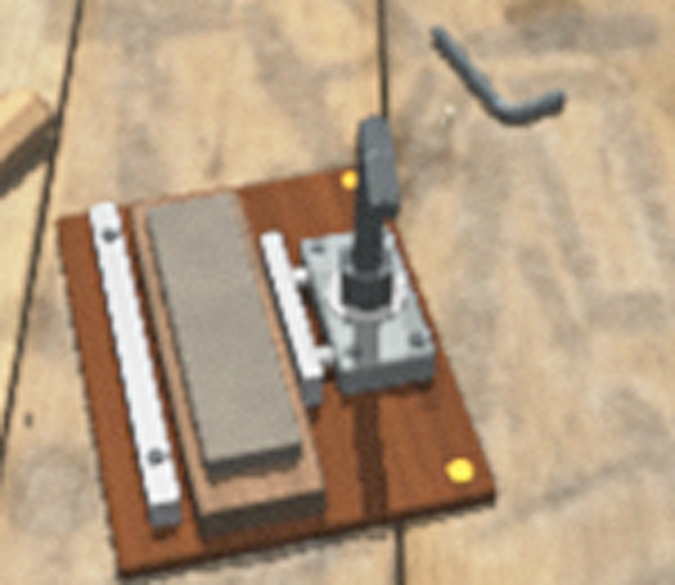

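```bash
cat >> h.py <<'E'
def ray(p,u,v):
    K=p["K"]; d=np.array([(u-K[0,2])/K[0,0],-(v-K[1,2])/K[1,1],-1.0]); d=q2R(p["orientation"])@d
    return np.array(p["origin"]),d/np.linalg.norm(d)
def proj(p,X):
    c=q2R(p["orientation"]).T@(np.asarray(X)-p["origin"]); K=p["K"]
    return np.array([K[0,0]*c[0]/-c[2]+K[0,2], K[1,1]*(-c[1])/-c[2]+K[1,2]])
def tri(obs):
    A=np.zeros((3,3));b=np.zeros(3)
    for p,u,v in obs:
        o,d=ray(p,u,v);M=np.eye(3)-np.outer(d,d);A+=M;b+=M@o
    X=np.linalg.solve(A,b); return X,[np.linalg.norm((np.eye(3)-np.outer(ray(p,u,v)[1],ray(p,u,v)[1]))@(X-p["origin"])) for p,u,v in obs]
def atz(p,u,v,z):
    o,d=ray(p,u,v); return o+d*(z-o[2])/d[2]
E
python3 - <<'E'
from h import *
ps,pd=camera_params("scene"),camera_params("side")
S=lambda x,y:(ps,210+x/3.8,165+y/3.8)
D=lambda x,y:(pd,250+x/4.5,180+y/4.5)
for n,a,b in [("bend top",(370,125),(375,125)),("short tip",(290,190),(386,205)),("boss top",(383,252),(367,278)),("brass far",(501,189),(350,180)),("brass near",(313,463),(460,470)),("hous R corner",(460,240),(302,243))]:
    X,e=tri([S(*a),D(*b)]); print(n,X.round(4),np.round(e,4))
E
```

```text
bend top [0.5406 0.0837 0.1566] [0.0008 0.0008]
short tip [0.5368 0.1402 0.1601] [0.001 0.001]
boss top [0.5435 0.074  0.0447] [0.0026 0.0026]
brass far [ 0.5498 -0.032   0.0071] [0.0009 0.0009]
brass near [0.4978 0.1722 0.0101] [0.0009 0.0009]
hous R corner [ 0.5757 -0.0286 -0.0491] [0.0063 0.0063]
```

apply_moves(series=[[[3,4,1],7],[[6,8,2],14],[[9,12,3],21],[[12,16,4],28],[[14,20,4],35]])

```text
time: 0.57
tcp_pos: [0.3697, -0.351, 0.2935]
tcp_rot: [0.001, 0.862, 0.507, 0.0]
ft_force: [1.3, -0.3, -0.3]
width: 0.0858
```

Run:
```python
from h import *
s=telemetry.sense(); print(s["time"],s["tcp_pos"],s["joint_positions"].round(3) if hasattr(s["joint_positions"],'round') else s["joint_positions"])
print(q2R(s["tcp_rot"]).round(3))
p=camera_params("wrist"); T=q2R(s["tcp_rot"]); print("cam in tool",(T.T@(p["origin"]-s["tcp_pos"])).round(4)); print((T.T@q2R(p["orientation"])).round(3))
```

```text
0.5667 [ 0.36969533 -0.35101845  0.29347111] [-0.884  0.235 -0.021  1.314  0.     1.193]
[[ 0.485  0.874  0.001]
 [ 0.874 -0.485 -0.001]
 [-0.     0.001 -1.   ]]
cam in tool [ 0.0639 -0.0003 -0.1187]
[[-0.     0.966  0.257]
 [ 1.    -0.     0.001]
 [ 0.001  0.257 -0.966]]
```

apply_moves(series=[[[3,4,0.5],7],[[6,8,1],14],[[9,12,1],21],[[12,16,1],28],[[14,20,1],33]])

```text
time: 0.98
tcp_pos: [0.4909, -0.1817, 0.3026]
tcp_rot: [0.0, 0.682, 0.731, 0.0]
ft_force: [0.5, -1.2, 0.0]
width: 0.0854
```

apply_moves(series=[[[1,4,0],0],[[1,8,0],0],[[1,12,0],0],[[1,15,0],0],[[1,15,0],0]])

```text
time: 1.4
tcp_pos: [0.499, -0.0283, 0.3025]
tcp_rot: [-0.001, 0.682, 0.732, 0.001]
ft_force: [0.7, -0.7, 0.2]
width: 0.0851
```

Run:
```python
from h import *
s=telemetry.sense(); print(s["time"],s["tcp_pos"],s["tcp_rot"],s["joint_positions"])
p=camera_params("wrist"); im=read_camera("wrist"); cv2.imwrite("pics/c_wrist.png",im); np.save("pics/c.npy",p,allow_pickle=True)
```

```text
1.4 [ 0.49898332 -0.02834654  0.30251567] [-1.15344567e-03  6.81752661e-01  7.31581514e-01  6.83231925e-04] [-0.18511946  0.21518164 -0.02290423  1.33392712  0.00238929  1.31519212]
```

View pics/c_wrist.png

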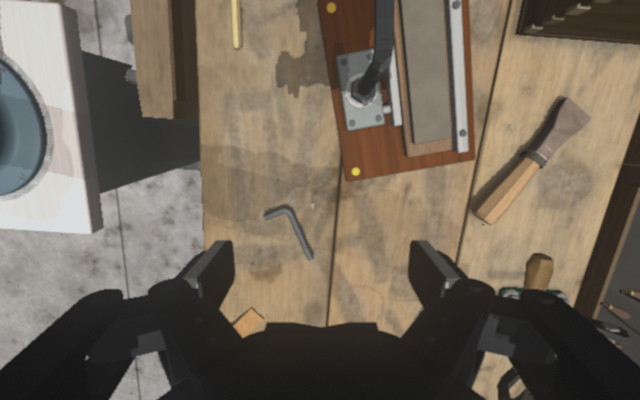

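apply_moves(series=[[[1.5,4,0],0],[[3,8,0],0],[[3,8,0],0],[[3,8,0],0]])

```text
time: 1.78
tcp_pos: [0.5302, 0.0472, 0.3021]
tcp_rot: [-0.0, 0.683, 0.73, -0.0]
ft_force: [0.0, -0.2, -0.4]
width: 0.0852
```

Run:
```python
from h import *
s=telemetry.sense(); print(s["time"],s["tcp_pos"],s["tcp_rot"],s["joint_positions"])
p=camera_params("wrist"); im=read_camera("wrist"); cv2.imwrite("pics/d_wrist.png",im); np.save("pics/d.npy",p,allow_pickle=True)
cv2.imwrite("pics/d_crop.png",cv2.resize(im[20:220,240:480],None,fx=3,fy=3,interpolation=cv2.INTER_CUBIC))
```

```text
1.7833 [0.53021259 0.04718881 0.30209383] [-2.68250389e-05  6.83331513e-01  7.30108145e-01 -3.72490018e-04] [-3.01491778e-02  2.82081303e-01  6.39220131e-02  1.35316974e+00
 -5.23551146e-04  1.47448307e+00]
```

View pics/d_wrist.png

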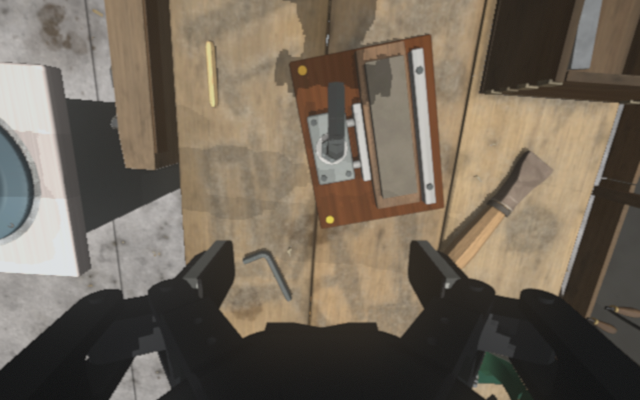

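View pics/d_crop.png

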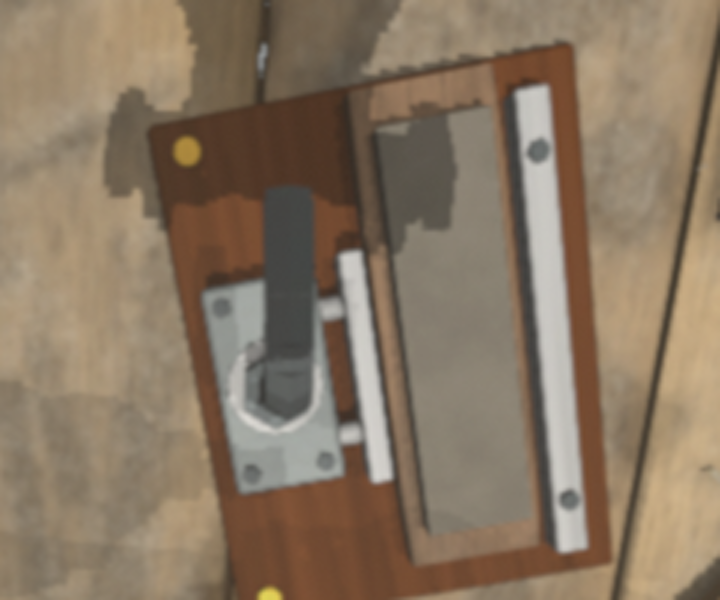

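Run:
```python
from h import *
p=np.load("pics/d.npy",allow_pickle=True).item()
P=lambda x,y,z:atz(p,240+x/3,20+y/3,z)
c=[P(203,290,.034),P(238,493,.034),P(343,475,.034)]
print([x.round(4) for x in c]); print("center",((c[0]+c[2])/2).round(4),"len",np.linalg.norm(c[0]-c[1]),np.linalg.norm(c[1]-c[2]),"yaw",np.degrees(np.arctan2(*(c[0]-c[1])[[1,0]])))
print("ring",P(276,388,.036).round(4))
print("fence edges yaw",[P(515,90,.03),P(560,550,.03)])
for z in (.16,.166,.173):
  print(z,[P(u,v,z).round(4) for u,v in [(265,187),(312,187),(288,187),(266,340),(313,340)]])
print("boss top as",P(283,393,.06).round(4))
ps,pd=camera_params("scene"),camera_params("side")
X,e=tri([(p,240+288/3,20+190/3),(ps,210+292/3.8,165+185/3.8),(pd,250+383/4.5,180+200/4.5)]);print("tip",X,e)
```

```text
[array([0.5074, 0.1145, 0.034 ]), array([0.5281, 0.0267, 0.034 ]), array([0.5749, 0.0382, 0.034 ])]
center [0.5412 0.0763 0.034 ] len 0.09022992393994002 0.048252790352865754 yaw 103.27595458661628
ring [0.5417 0.0753 0.036 ]
fence edges yaw [array([0.63042813, 0.20182039, 0.03      ]), array([0.68010424, 0.00861385, 0.03      ])]
0.16 [array([0.529 , 0.1424, 0.16  ]), array([0.5422, 0.1433, 0.16  ]), array([0.5355, 0.1429, 0.16  ]), array([0.5324, 0.1006, 0.16  ]), array([0.5461, 0.1015, 0.16  ])]
0.166 [array([0.529 , 0.1417, 0.166 ]), array([0.5418, 0.1426, 0.166 ]), array([0.5352, 0.1421, 0.166 ]), array([0.5322, 0.1008, 0.166 ]), array([0.5456, 0.1017, 0.166 ])]
0.173 [array([0.5288, 0.1409, 0.173 ]), array([0.5414, 0.1417, 0.173 ]), array([0.535 , 0.1413, 0.173 ]), array([0.532 , 0.1011, 0.173 ]), array([0.5451, 0.102 , 0.173 ])]
boss top as [0.5437 0.0757 0.06  ]
tip [0.53640896 0.1406776  0.16389573] [np.float64(0.001376654711704798), np.float64(0.001324161431838474), np.float64(0.0023144422266607916)]
```

apply_moves(series=[[[0.5,1.8,-2.5],1],[[1,3.5,-5],1],[[1,3.5,-9],1],[[1,3.5,-13],1],[[1,3.5,-13],1]])

```text
time: 2.25
tcp_pos: [0.532, 0.0794, 0.1638]
tcp_rot: [-0.006, 0.679, 0.734, -0.006]
ft_force: [-2.5, 0.7, -1.4]
width: 0.0852
```

Run:
```python
from h import *
s=telemetry.sense(); print(s["time"],s["tcp_pos"],s["tcp_rot"])
im=read_camera("wrist"); cv2.imwrite("pics/e_wrist.png",im)
im=read_camera("side"); cv2.imwrite("pics/e_side.png",cv2.resize(im[130:330,220:420],None,fx=3,fy=3,interpolation=cv2.INTER_CUBIC))
```

```text
2.25 [0.53203247 0.07942122 0.16381162] [-0.00598797  0.6786265   0.73443079 -0.00645188]
```

View pics/e_wrist.png

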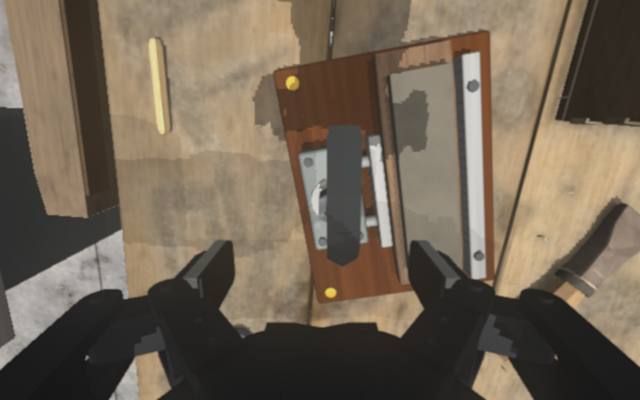

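View pics/e_side.png

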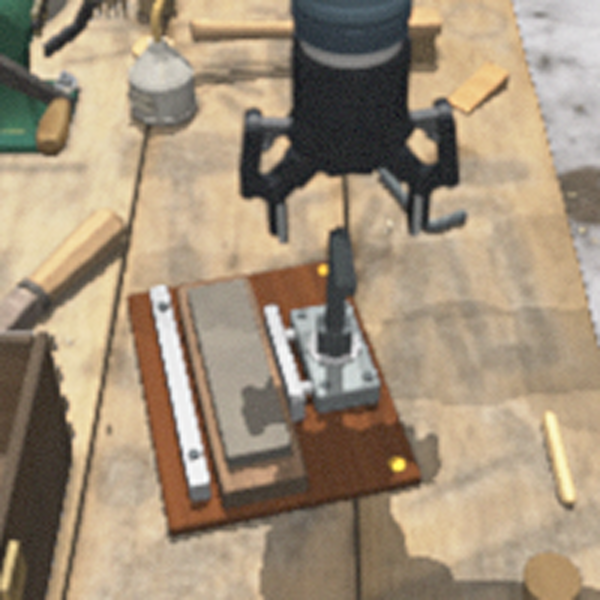

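apply_moves(series=[[[0,0,0],0],[[0,0,0],0]])

```text
time: 2.52
tcp_pos: [0.5426, 0.0808, 0.1762]
tcp_rot: [0.002, 0.678, 0.735, 0.002]
ft_force: [-0.1, 0.3, 0.3]
width: 0.0853
```

Run:
```python
from h import *
s=telemetry.sense(); print(s["time"],s["tcp_pos"],s["tcp_rot"])
p=camera_params("wrist"); im=read_camera("wrist");np.save("pics/f.npy",p,allow_pickle=True); cv2.imwrite("pics/f_wrist.png",im)
cv2.imwrite("pics/f_crop.png",cv2.resize(im[80:300,200:480],None,fx=2.7,fy=2.7,interpolation=cv2.INTER_CUBIC))
```

```text
2.5167 [0.5425846  0.08081042 0.17617654] [0.00243518 0.6782807  0.73479531 0.00228405]
```

View pics/f_crop.png

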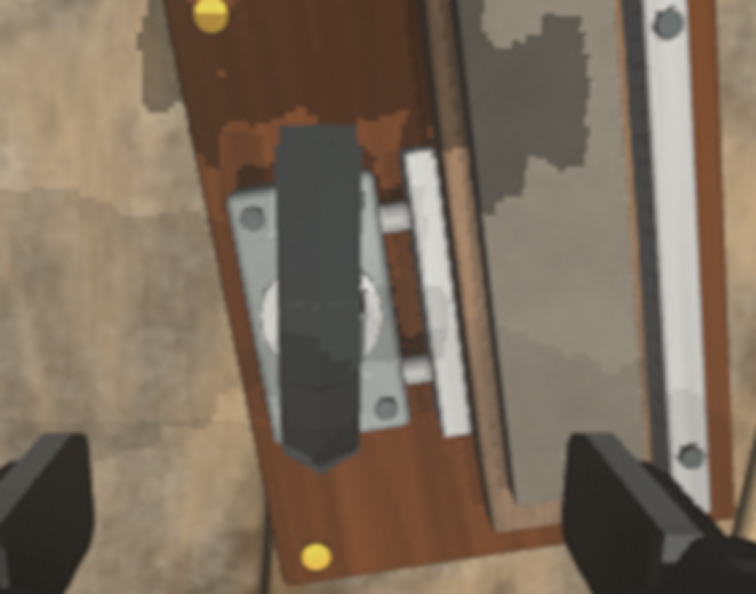

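apply_moves(series=[[[0,0,-1.4],0],[[0,0,-2.8],0],[[0,0,-4.1],0],[[0,0,-4.1],0],[[0,0,-4.1],0]])

```text
time: 2.98
tcp_pos: [0.5406, 0.0815, 0.1329]
tcp_rot: [0.001, 0.678, 0.735, 0.001]
ft_force: [0.8, 0.1, 0.4]
width: 0.0856
```

apply_moves(series=[[[0,0,0],0],[[0,0,0],0],[[0,0,0],0],[[0,0,0],0],[[0,0,0],0]], grip=0.8, grip_force=25)

```text
time: 3.4
tcp_pos: [0.54, 0.0816, 0.1321]
tcp_rot: [0.0, 0.678, 0.735, 0.0]
ft_force: [-1.8, -0.2, 0.4]
width: 0.0253
```

Run:
```python
from h import *
s=telemetry.sense(); print(s["time"],s["tcp_pos"],s["tcp_rot"],s["ft_force"],s["width"])
im=read_camera("side"); cv2.imwrite("pics/g_side.png",cv2.resize(im[130:330,220:420],None,fx=3,fy=3,interpolation=cv2.INTER_CUBIC))
```

```text
3.4 [0.54003598 0.08164479 0.1321054 ] [3.14580066e-04 6.77776660e-01 7.35267707e-01 3.15766277e-04] [-1.76979559 -0.15234274  0.42158739] 0.025295332699641477
```

View pics/g_side.png

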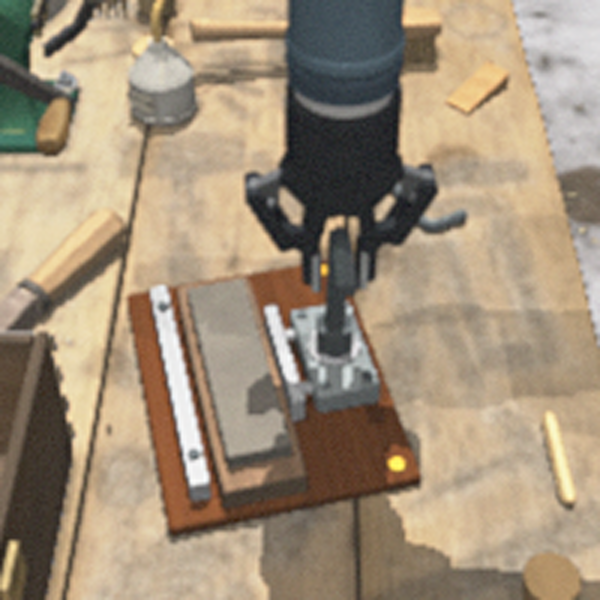

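apply_moves(series=[[[0,0,0],0],[[0,0,0],0],[[0,0,0],0]])

```text
time: 3.7
tcp_pos: [0.5405, 0.0816, 0.132]
tcp_rot: [0.001, 0.678, 0.735, 0.001]
ft_force: [1.8, 1.3, 1.0]
width: 0.0134
```

Run:
```python
from h import *
s=telemetry.sense(); print(s["time"],s["tcp_pos"],s["tcp_rot"],s["ft_force"],s["width"])
p=camera_params("wrist"); im=read_camera("wrist");np.save("pics/h.npy",p,allow_pickle=True); cv2.imwrite("pics/h_wrist.png",im)
```

```text
3.7 [0.54046079 0.08161618 0.1319611 ] [5.67633040e-04 6.77786044e-01 7.35258761e-01 5.57911343e-04] [1.81116408 1.3122347  0.99349736] 0.013368480295207142
```

View pics/h_wrist.png

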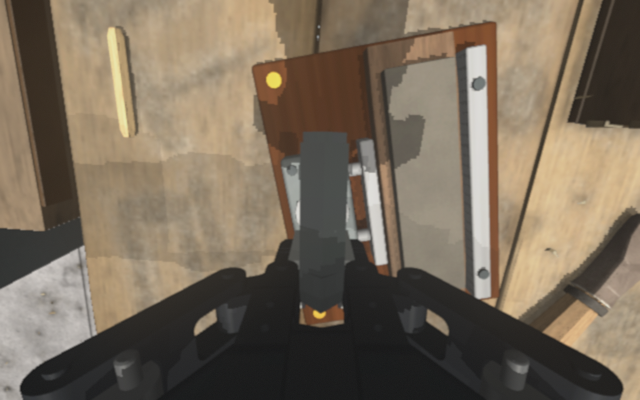

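apply_moves(series=[[[0,0,1],0],[[0,0,2.5],0],[[0,0,4.5],0],[[0,0,7],0],[[0,0,9.5],0]])

```text
time: 4.17
tcp_pos: [0.5379, 0.0816, 0.2268]
tcp_rot: [-0.001, 0.678, 0.735, -0.001]
ft_force: [0.6, -0.2, -1.0]
width: 0.0134
```

apply_moves(series=[[[0,0,1.5],0],[[0,0,1.5],0],[[0,0,1.5],0]])

```text
time: 4.42
tcp_pos: [0.5397, 0.0816, 0.2419]
tcp_rot: [0.0, 0.678, 0.735, 0.0]
ft_force: [0.4, 0.5, -1.3]
width: 0.0138
```

Run:
```python
from h import *
s=telemetry.sense(); print(s["time"],s["tcp_pos"],s["tcp_rot"],s["ft_force"],s["width"])
p=camera_params("wrist"); im=read_camera("wrist");np.save("pics/i.npy",p,allow_pickle=True); cv2.imwrite("pics/i_wrist.png",im)
a=read_camera("side")[100:300,220:420]; b=read_camera("scene")[100:300,210:410]
cv2.imwrite("pics/i_ext.png",cv2.resize(np.hstack([a,b]),None,fx=2,fy=2,interpolation=cv2.INTER_CUBIC))
```

```text
4.4167 [0.53966969 0.0816231  0.24187015] [1.90392817e-04 6.77785730e-01 7.35259440e-01 1.54294999e-04] [ 0.36095902  0.49958149 -1.31022802] 0.013802293651382422
```

View pics/i_wrist.png

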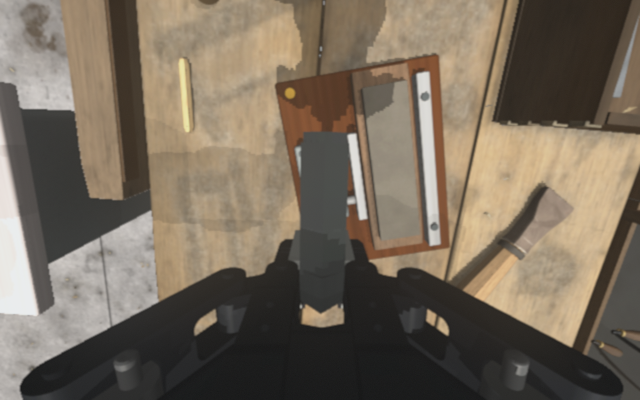

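View pics/i_ext.png

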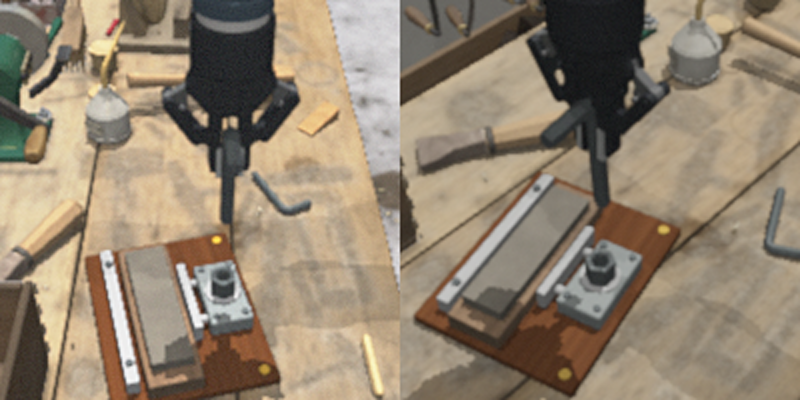

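Run:
```python
from h import *
a=read_camera("side"); b=read_camera("scene")
cv2.imwrite("pics/j_side.png",cv2.resize(a[225:275,305:355],None,fx=10,fy=10,interpolation=cv2.INTER_CUBIC))
cv2.imwrite("pics/j_scene.png",cv2.resize(b[210:260,285:335],None,fx=10,fy=10,interpolation=cv2.INTER_CUBIC))
```

```text
(no output)
```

View pics/j_side.png

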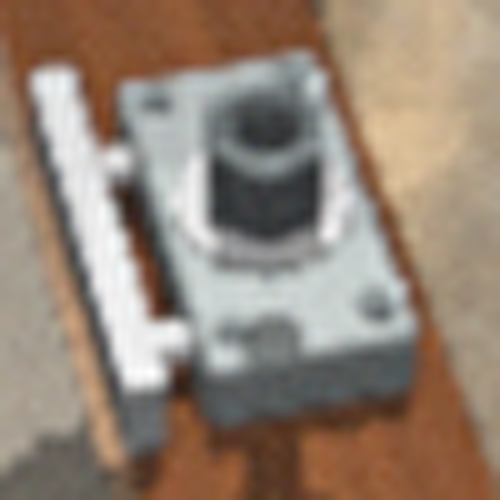

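View pics/j_scene.png

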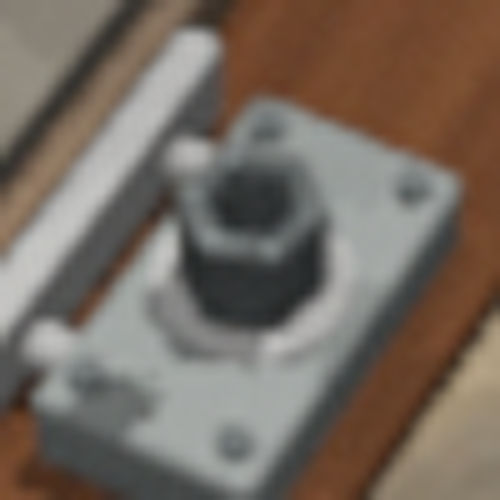

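Run:
```python
from h import *
ps,pd=camera_params("scene"),camera_params("side")
a=(ps,285+25.3-.5,210+20-.5); b=(pd,305+26.8-.5,225+12.7-.5)
print(tri([a,b])); print(atz(*a,.06),atz(*b,.06))
```

```text
(array([0.54308217, 0.07619607, 0.05796167]), [np.float64(0.0008218869982539744), np.float64(0.0008218869982538668)])
[0.54129645 0.07824953 0.06      ] [0.5434493  0.07706424 0.06      ]
```

apply_moves(series=[[[0.2,-1.6,0],0],[[0.4,-3.1,0],0],[[0.4,-3.1,-3.3],0],[[0.4,-3.1,-6.7],0],[[0.4,-3.1,-10.1],0]], grip_force=20)

```text
time: 5.08
tcp_pos: [0.5438, 0.0503, 0.1393]
tcp_rot: [0.0, 0.678, 0.735, 0.0]
ft_force: [1.2, 0.5, -2.4]
width: 0.0139
```

apply_moves(series=[[[0,0,0],0],[[0,0,0],0]])

```text
time: 5.25
tcp_pos: [0.541, 0.0507, 0.1385]
tcp_rot: [-0.003, 0.678, 0.735, -0.002]
ft_force: [0.8, -0.1, 0.5]
width: 0.0137
```

```bash
cat > snap.py <<'E'
import sys
from h import *
n=sys.argv[1]
s=telemetry.sense(); print(s["time"],np.round(s["tcp_pos"],4),"yaw",np.degrees(2*np.arctan2(s["tcp_rot"][2],s["tcp_rot"][1])).round(2),"f",np.round(s["ft_force"],2),"t",np.round(s["torque"],2),"w",round(s["width"],4))
p=camera_params("wrist"); im=read_camera("wrist");np.save(f"pics/{n}.npy",p,allow_pickle=True); cv2.imwrite(f"pics/{n}_w.png",im)
a=read_camera("side"); b=read_camera("scene")
cv2.imwrite(f"pics/{n}_ext.png",cv2.resize(np.hstack([a[130:330,220:420],b[100:300,210:410]]),None,fx=2,fy=2,interpolation=cv2.INTER_CUBIC))
E
python3 snap.py k
```

```text
5.25 [0.541  0.0507 0.1385] yaw 94.66 f [ 0.8  -0.1   0.46] t [ 0.01 -0.02 -0.03] w 0.0137
```

View pics/k_ext.png

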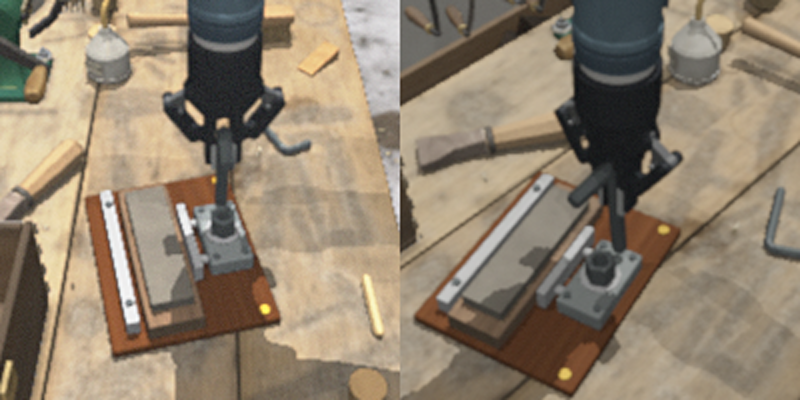

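apply_moves(series=[[[0,0.7,0],0],[[-0.1,1.7,0],0],[[-0.2,2.7,-0.1],0],[[-0.3,3.6,-0.4],0],[[-0.35,4.4,-0.7],0]])

```text
time: 5.82
tcp_pos: [0.5422, 0.0959, 0.1351]
tcp_rot: [0.002, 0.677, 0.736, 0.002]
ft_force: [2.9, -2.2, 2.7]
width: 0.0136
```

apply_moves(series=[[[0,0,0],0]])

```text
time: 5.9
tcp_pos: [0.5415, 0.0967, 0.1342]
tcp_rot: [0.001, 0.677, 0.736, 0.001]
ft_force: [3.9, -1.2, 1.8]
width: 0.0137
```

```bash
python3 snap.py l
```

```text
5.9 [0.5415 0.0967 0.1342] yaw 94.81 f [ 3.88 -1.18  1.76] t [-0.38 -0.95  0.16] w 0.0137
```

View pics/l_ext.png

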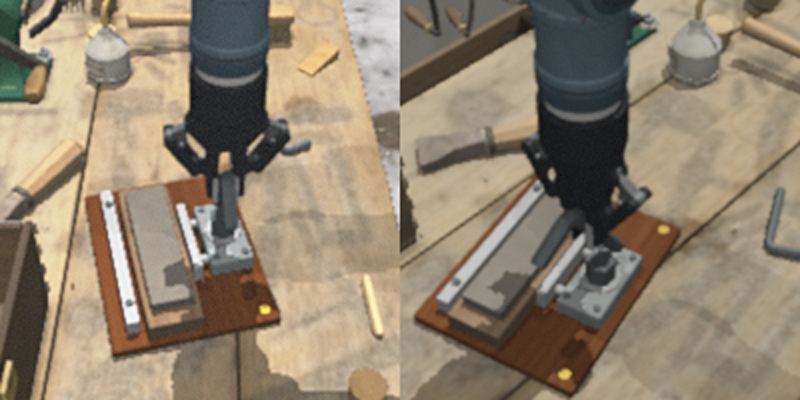

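View pics/l_w.png

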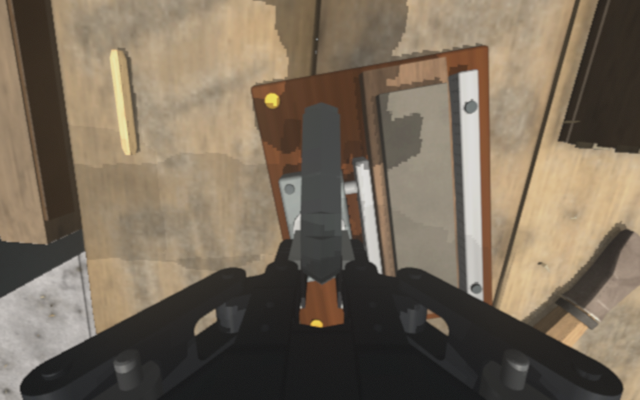

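apply_moves(series=[[[-0.05,0.6,-0.3],0],[[-0.1,1.2,-0.65],0],[[-0.15,1.7,-1.05],0],[[-0.2,2.2,-1.55],0],[[-0.25,2.7,-2.0],0]])

```text
time: 6.47
tcp_pos: [0.5369, 0.1221, 0.1126]
tcp_rot: [-0.001, 0.678, 0.735, -0.001]
ft_force: [2.3, -3.0, 0.7]
width: 0.0138
```

```bash
python3 snap.py m
```

```text
6.4667 [0.5369 0.1221 0.1126] yaw 94.66 f [ 2.31 -3.02  0.7 ] t [-0.68 -0.5   0.1 ] w 0.0138
```

View pics/m_ext.png

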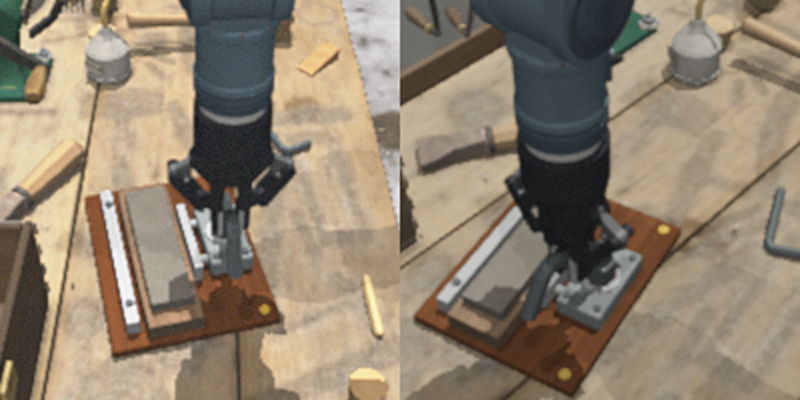

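View pics/m_w.png

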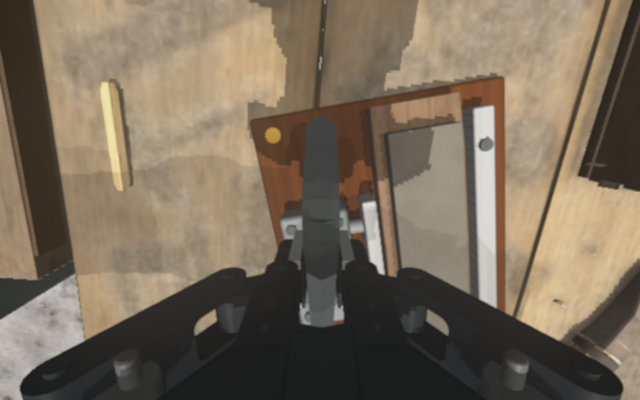

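apply_moves(series=[[[-0.05,0.4,-0.6],0],[[-0.1,0.75,-1.2],0],[[-0.1,1.0,-1.8],0],[[-0.1,1.2,-2.4],0],[[-0.15,1.45,-3.0],0]])

```text
time: 7.03
tcp_pos: [0.5357, 0.1362, 0.0827]
tcp_rot: [-0.0, 0.678, 0.735, -0.0]
ft_force: [-1.7, -1.3, 1.8]
width: 0.0136
```

apply_moves(series=[[[0,0.1,-0.3],0],[[0,0.1,-0.5],0],[[0,0.1,-0.5],0]])

```text
time: 7.28
tcp_pos: [0.5357, 0.1373, 0.078]
tcp_rot: [-0.001, 0.678, 0.735, -0.0]
ft_force: [-1.0, 1.1, 0.8]
width: 0.0134
```

```bash
python3 snap.py n
cat >> h.py <<'E'
def keypts(s,th,g,off=(0,0)):
    """axis points given tcp state, tilt th deg (0: long arm down, 90: short down), g: dist grip->bend mm; short dir = tool +x"""
    T=q2R(s["tcp_rot"]); P=np.array(s["tcp_pos"])+.006*T[:,2]
    d=T[:,0];z=-T[:,2];t=np.radians(th)
    a=np.sin(t)*d+np.cos(t)*z; b=np.cos(t)*d-np.sin(t)*z
    B=P+a*g/1000; return dict(P=P,bend=B,short=B+.056*b,long=B-.13*a,a=a,b=b,T=T)
E
python3 - <<'E'
from h import *
s=telemetry.sense()
p=np.load("pics/n.npy",allow_pickle=True).item()
im=cv2.imread("pics/n_w.png")
im=cv2.resize(im[60:320,200:440],None,fx=3,fy=3,interpolation=cv2.INTER_CUBIC)[:600]
cv2.imwrite("pics/n_crop.png",im)
for th in (70,80,85,90):
    k=keypts(s,th,40)
    y=k["T"][:,1]*.007
    print(th,"bend outer top", proj(p,k["bend"]-k["b"]*.007+k["a"]*-.014).round(1),"bend far",proj(p,k["bend"]+k["a"]*.007+k["b"]*.014).round(1),"tip end far",proj(p,k["short"]+k["a"]*.007).round(1),"tip",k["short"].round(3))
E
```

```text
7.2833 [0.5357 0.1373 0.078 ] yaw 94.66 f [-0.98  1.12  0.84] t [-0.04  0.26 -0.08] w 0.0134
70 bend outer top [324.8 230.4] bend far [324.8 159. ] tip end far [324.1 122.8] tip [0.532 0.194 0.034]
80 bend outer top [324.8 221.4] bend far [324.6 157.1] tip end far [323.9 135.7] tip [0.532 0.186 0.024]
85 bend outer top [324.7 217.6] bend far [324.5 157.4] tip end far [323.8 142.7] tip [0.533 0.182 0.02 ]
90 bend outer top [324.7 214.3] bend far [324.4 158.6] tip end far [323.7 149.9] tip [0.533 0.177 0.017]
```

View pics/n_ext.png

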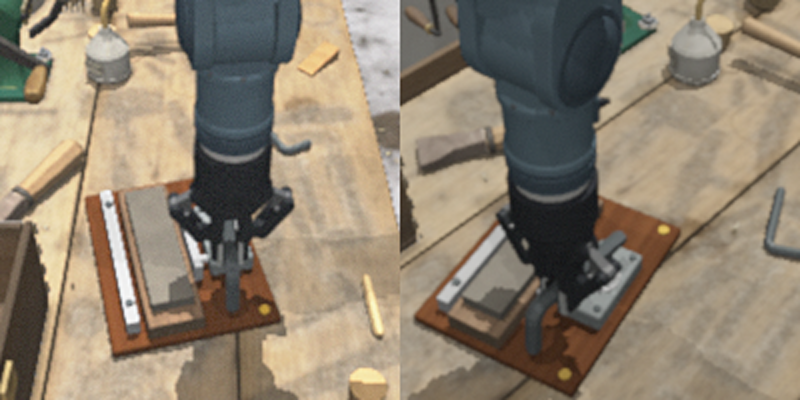

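View pics/n_crop.png

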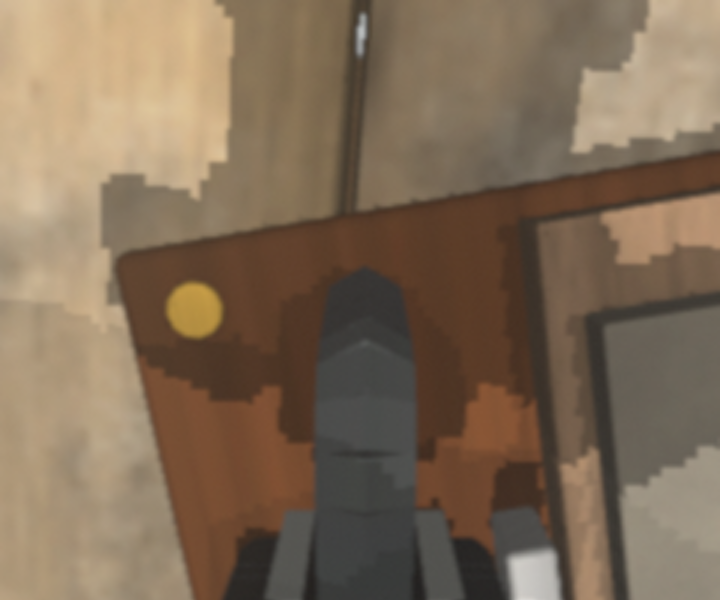

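apply_moves(series=[[[0,0,1.5],0],[[0,0,4],0],[[1,-1,6.5],7],[[2,-2,9],14],[[3,-3,9],21]])

```text
time: 7.85
tcp_pos: [0.5701, 0.1071, 0.1744]
tcp_rot: [0.004, 0.53, 0.848, 0.003]
ft_force: [1.5, -0.0, -2.6]
width: 0.014
```

apply_moves(series=[[[1,-1,0],7],[[2,-2,0],14],[[3,-3,0],21],[[3,-4,0],28],[[3,-5,0],35]])

```text
time: 8.27
tcp_pos: [0.5972, 0.0564, 0.1686]
tcp_rot: [0.0, 0.25, 0.968, 0.0]
ft_force: [-0.3, -0.2, -1.7]
width: 0.0134
```

apply_moves(series=[[[0,0,0],3],[[0,0,0],3],[[0,0,0],3]])

```text
time: 8.52
tcp_pos: [0.5964, 0.0569, 0.1686]
tcp_rot: [0.0, 0.229, 0.973, 0.0]
ft_force: [-0.4, -0.3, -2.1]
width: 0.0137
```

```bash
python3 snap.py o
```

```text
8.5167 [0.5964 0.0569 0.1686] yaw 153.55 f [-0.38 -0.28 -2.09] t [0.   0.03 0.03] w 0.0137
```

View pics/o_ext.png

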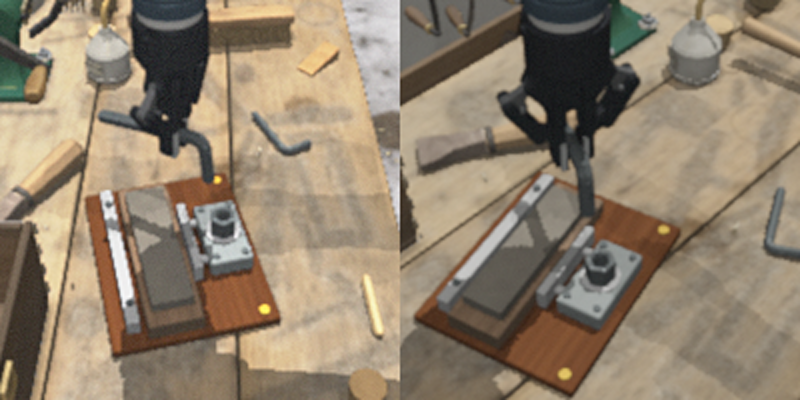

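View pics/o_w.png

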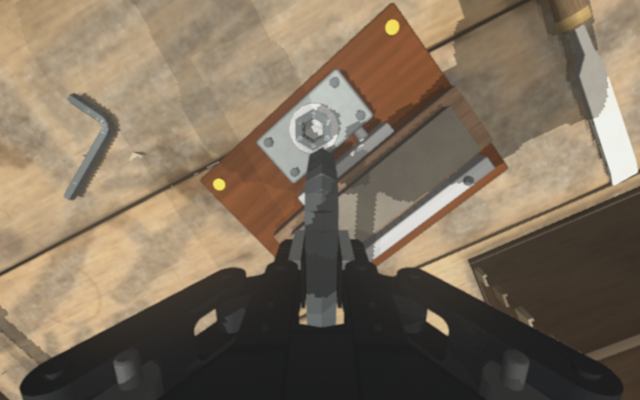

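Run:
```python
from h import *
p=np.load("pics/o.npy",allow_pickle=True).item(); pd=camera_params("side"); ps=camera_params("scene")
s=telemetry.sense()
im=cv2.imread("pics/o_w.png")
cv2.imwrite("pics/o_sock.png",cv2.resize(im[95:165,270:370],None,fx=8,fy=8,interpolation=cv2.INTER_CUBIC))
e=cv2.imread("pics/o_ext.png")
cv2.imwrite("pics/o_side.png",cv2.resize(e[80:230,60:260],None,fx=4,fy=4,interpolation=cv2.INTER_CUBIC))
for g in (35,40,45):
 for th in (80,85,90,95):
  k=keypts(s,th,g)
  f=lambda q:np.round((q-np.array([220,130]))*2-np.array([60,80]),1)*4
  print(g,th,"side long",f(proj(pd,k["long"])),"bend",f(proj(pd,k["bend"])),"short",f(proj(pd,k["short"])),"w short",proj(p,k["short"]+.0063*k["a"]).round(1),"scene short",((proj(ps,k["short"])-[210,100])*2+[400,0]).round(1))
```

```text
35 80 side long [169.6 168.4] bend [574.  242.8] short [605.6 403.6] w short [323.2 146. ] scene short [588.2 214. ]
35 85 side long [163.6 144.8] bend [575.6 251.6] short [591.2 408. ] w short [323.1 152.7] scene short [586.7 213.3]
35 90 side long [160.  121.6] bend [576.  260.4] short [575.6 411.2] w short [323.1 159.7] scene short [585.2 212.2]
35 95 side long [158.4  98.8] bend [575.2 268.8] short [559.6 412.8] w short [323.  166.9] scene short [583.5 210.6]
40 80 side long [184.  170.8] bend [590.8 245.6] short [621.6 407.2] w short [323.2 137.6] scene short [589.9 216.9]
40 85 side long [178.8 148.8] bend [592.4 256. ] short [607.2 412.8] w short [323.1 144.5] scene short [588.5 216.6]
40 90 side long [175.2 126.8] bend [592.8 266. ] short [592.  416.8] w short [323.1 151.6] scene short [586.9 215.8]
40 95 side long [173.6 105.2] bend [592.  275.6] short [575.6 419.6] w short [323. 159.] scene short [585.2 214.4]
45 80 side long [198.8 173.6] bend [607.6 248.8] short [638.  410.4] w short [323.2 129. ] scene short [591.6 219.9]
45 85 side long [193.6 152.4] bend [609.2 260.4] short [623.6 417.2] w short [323.1 136.1] scene short [590.2 220. ]
45 90 side long [190.4 131.6] bend [609.6 271.6] short [608.  422.4] w short [323.1 143.4] scene short [588.6 219.4]
45 95 side long [189.2 111.2] bend [609.2 282.8] short [591.6 426.4] w short [323.  151.1] scene short [587.  218.3]
```

View pics/o_sock.png

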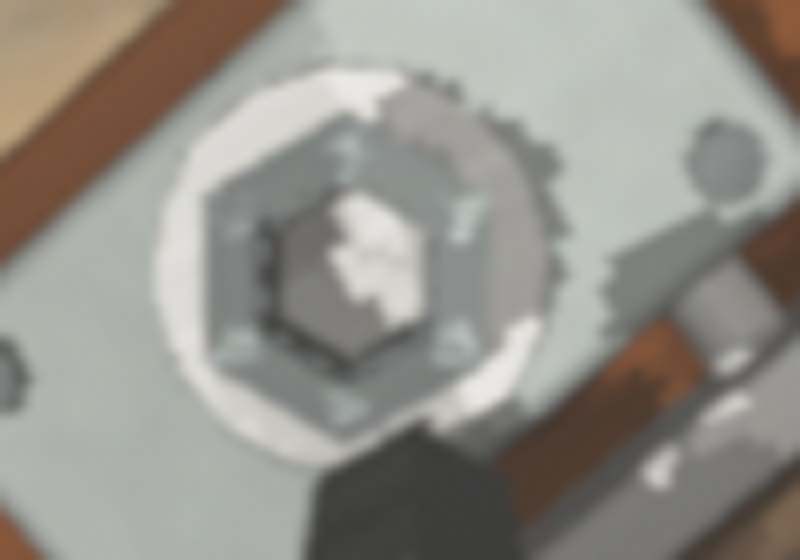

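View pics/o_side.png

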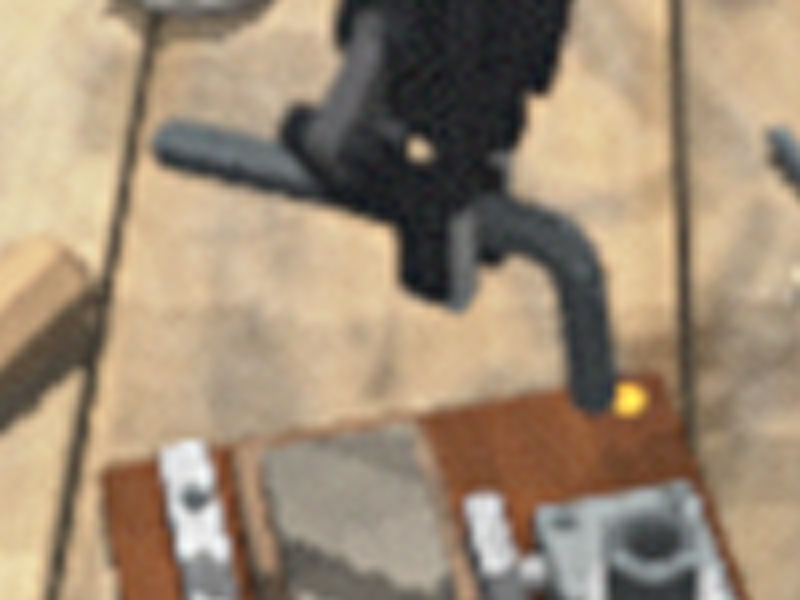

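Run:
```python
from h import *
p=np.load("pics/o.npy",allow_pickle=True).item(); s=telemetry.sense()
S=atz(p,312.7,129.1,.06); print("sock",S.round(4))
k=keypts(s,85,37); print("tip",k["short"].round(4),"P",k["P"].round(4))
T=k["T"]; d=S-k["short"]; print("delta",d.round(4),"tool",(T.T@d).round(4))
# hex yaw: edges in world
for a,b in [((208,195),(208,360)),((487,195),(485,355)),((345,115),(208,195)),((345,440),(485,355))]:
    A=atz(p,270+a[0]/8,95+a[1]/8,.06);B=atz(p,270+b[0]/8,95+b[1]/8,.06); print(np.degrees(np.arctan2(*(A-B)[[1,0]])).round(1),np.linalg.norm(A-B).round(4))
# key lateral in image: x of short-arm vs tool y
print(proj(p,k["short"]),proj(p,k["bend"]))
```

```text
sock [0.5404 0.0766 0.06  ]
tip [0.5589 0.0759 0.1101] P [0.5963 0.0574 0.1626]
delta [-0.0184  0.0007 -0.0501] tool [ 0.0168 -0.0076  0.0501]
152.3 0.0154
153.3 0.0149
92.7 0.0149
-85.5 0.0158
[323.0947418  159.72343158] [324.08012995 188.0952874 ]
```

apply_moves(series=[[[-0.9,0.05,0],0],[[-1.8,0.1,-1],0],[[-1.8,0.1,-2.5],0],[[-1.8,0.1,-3.8],0],[[-1.8,0.1,-4.2],0]])

```text
time: 9.08
tcp_pos: [0.5768, 0.0585, 0.1248]
tcp_rot: [-0.001, 0.228, 0.974, -0.0]
ft_force: [0.1, 0.7, -1.0]
width: 0.0134
```

apply_moves(series=[[[0,0,0],0],[[0,0,0],0],[[0,0,0],0]])

```text
time: 9.33
tcp_pos: [0.579, 0.0582, 0.1275]
tcp_rot: [0.001, 0.228, 0.974, 0.0]
ft_force: [0.4, -0.8, -0.5]
width: 0.0137
```

```bash
python3 snap.py q
python3 - <<'E'
from h import *
a=cv2.imread("pics/q_ext.png")
im=cv2.imread("pics/q_w.png")
x=cv2.resize(a[150:300,150:300],(400,400),interpolation=cv2.INTER_CUBIC);y=cv2.resize(a[180:330,530:680],(400,400),interpolation=cv2.INTER_CUBIC)
cv2.imwrite("pics/q_z.png",np.hstack([x,y]))
cv2.imwrite("pics/q_ws.png",cv2.resize(im[80:220,240:400],None,fx=4,fy=4,interpolation=cv2.INTER_CUBIC))
E
```

```text
9.3333 [0.579  0.0582 0.1275] yaw 153.66 f [ 0.37 -0.83 -0.46] t [-0.01  0.   -0.03] w 0.0137
```

View pics/q_z.png

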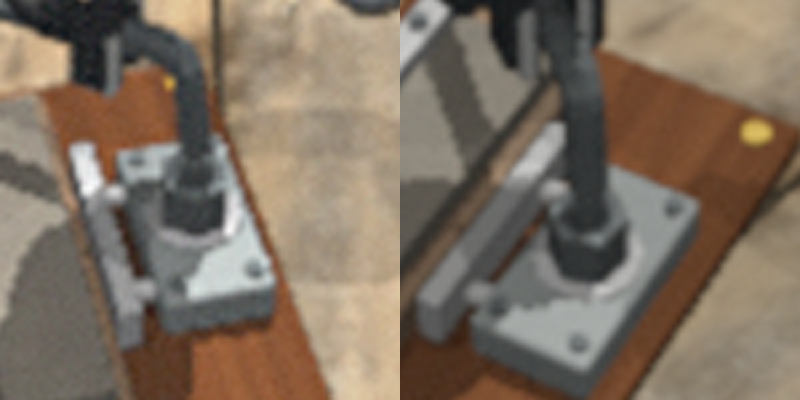

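View pics/q_ws.png

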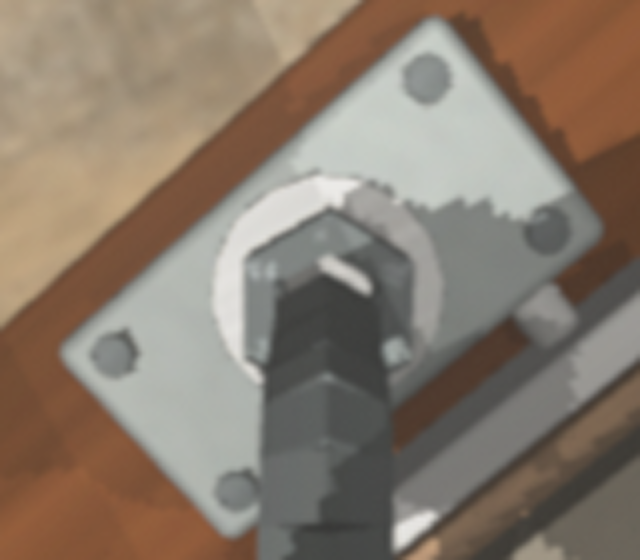

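Run:
```python
from h import *
p=np.load("pics/q.npy",allow_pickle=True).item(); s=telemetry.sense()
S=atz(p,240+328/4-.4,80+307/4-.4,.06); print("sock",S.round(4), s["tcp_pos"])
S2=np.array([.541,.0767,.06])
for th,g in ((85,37),(83,37),(87,37)):
    k=keypts(s,th,g); f=lambda X:((proj(p,X)+.4-[240,80])*4).round(0)
    print(th,"tip",k["short"].round(4),"img far edge",f(k["short"]+.0063*k["a"]),"centre",f(k["short"]),"tool delta",(k["T"].T@(S-k["short"])).round(4),(k["T"].T@(S2-k["short"])).round(4))
print("hex far corner", f(S+k["T"][:,0]*.0156), f(S2+k["T"][:,0]*.0156), "near", f(S2-k["T"][:,0]*.0078+k["T"][:,1]*.0135), f(S2+k["T"][:,0]*.0078+k["T"][:,1]*.0135))
```

```text
sock [0.5402 0.0768 0.06  ] [0.57893854 0.05812906 0.12749087]
85 tip [0.5416 0.0767 0.0689] img far edge [332. 282.] centre [332. 322.] tool delta [ 0.0013 -0.0005  0.0089] [ 0.0006 -0.0003  0.0089]
83 tip [0.54   0.0775 0.0704] img far edge [332. 271.] centre [332. 312.] tool delta [-0.0005 -0.0005  0.0104] [-0.0012 -0.0003  0.0104]
87 tip [0.5433 0.0758 0.0674] img far edge [332. 293.] centre [332. 333.] tool delta [ 0.0032 -0.0005  0.0074] [ 0.0025 -0.0003  0.0074]
hex far corner [328. 207.] [330. 212.] near [413. 360.] [415. 262.]
```

apply_moves(series=[[[-0.05,0,-0.4],0],[[-0.05,0,-0.8],0],[[-0.05,0,-1.1],0],[[-0.05,0,-1.4],0],[[-0.1,0.05,-1.7],0]])

```text
time: 9.9
tcp_pos: [0.578, 0.0583, 0.1097]
tcp_rot: [0.001, 0.228, 0.974, -0.0]
ft_force: [2.0, -1.5, 5.6]
width: 0.0138
```

```bash
python3 snap.py r
python3 - <<'E'
from h import *
a=cv2.imread("pics/r_ext.png")
im=cv2.imread("pics/r_w.png")
x=cv2.resize(a[150:300,150:300],(400,400),interpolation=cv2.INTER_CUBIC);y=cv2.resize(a[180:330,530:680],(400,400),interpolation=cv2.INTER_CUBIC)
cv2.imwrite("pics/r_z.png",np.hstack([x,y]))
E
```

```text
9.9 [0.578  0.0583 0.1097] yaw 153.64 f [ 1.97 -1.45  5.62] t [-0.25 -0.19  0.  ] w 0.0138
```

View pics/r_z.png

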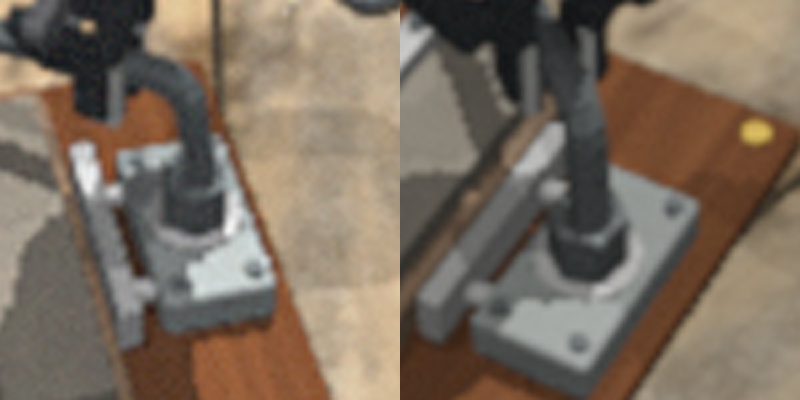

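apply_moves(series=[[[-0.15,0.07,0.1],0],[[-0.3,0.15,0.2],0],[[-0.45,0.22,0.3],0],[[-0.45,0.22,0.1],0],[[-0.45,0.22,-0.1],0]])

```text
time: 10.47
tcp_pos: [0.5753, 0.0603, 0.1106]
tcp_rot: [0.003, 0.228, 0.974, 0.0]
ft_force: [4.8, -3.5, 10.2]
width: 0.0137
```

```bash
python3 snap.py t
python3 - <<'E'
from h import *
a=cv2.imread("pics/t_ext.png")
x=cv2.resize(a[100:300,100:300],(400,400),interpolation=cv2.INTER_CUBIC);y=cv2.resize(a[180:330,530:680],(400,400),interpolation=cv2.INTER_CUBIC)
cv2.imwrite("pics/t_z.png",np.hstack([x,y]))
E
```

```text
10.4667 [0.5753 0.0603 0.1106] yaw 153.65 f [ 4.79 -3.48 10.25] t [-0.53 -0.68  0.02] w 0.0137
```

View pics/t_z.png

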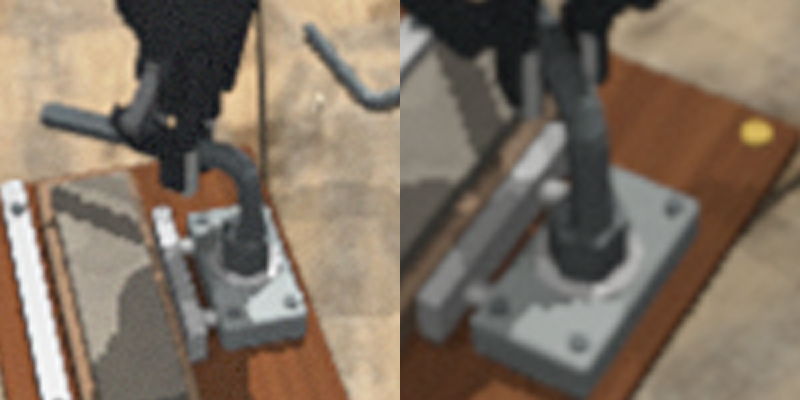

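View pics/t_w.png

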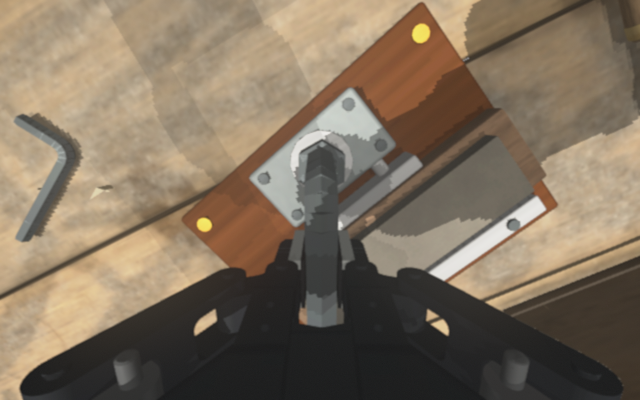

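Run:
```python
from h import *
pd=camera_params("side"); p=np.load("pics/t.npy",allow_pickle=True).item()
s=telemetry.sense(); print(s["tcp_pos"],s["ft_force"])
for g in (34,37,40):
 for th in (80,85,90,95):
  k=keypts(s,th,g); print(g,th,"long",(proj(pd,k["long"])).round(1),"short",k["short"].round(4))
e=cv2.imread("pics/t_ext.png"); cv2.imwrite("pics/t_c.png",cv2.resize(e[130:250,105:255],None,fx=5,fy=5,interpolation=cv2.INTER_CUBIC))
```

```text
[0.5753181  0.06032548 0.11068099] [ 4.64918303 -2.17612415  6.03938957]
34 80 long [281.6 210.4] short [0.5369 0.0795 0.0552]
34 85 long [281.  207.7] short [0.5409 0.0775 0.0516]
34 90 long [280.7 205. ] short [0.5452 0.0754 0.0485]
34 95 long [280.6 202.4] short [0.5497 0.0731 0.0458]
37 80 long [282.7 210.7] short [0.5343 0.0808 0.0557]
37 85 long [282.1 208. ] short [0.5383 0.0788 0.0519]
37 90 long [281.8 205.4] short [0.5425 0.0767 0.0485]
37 95 long [281.7 202.9] short [0.547  0.0745 0.0455]
40 80 long [283.8 210.9] short [0.5316 0.0821 0.0562]
40 85 long [283.2 208.3] short [0.5356 0.0801 0.0521]
40 90 long [282.9 205.8] short [0.5398 0.078  0.0485]
40 95 long [282.8 203.3] short [0.5444 0.0758 0.0452]
```

View pics/t_c.png

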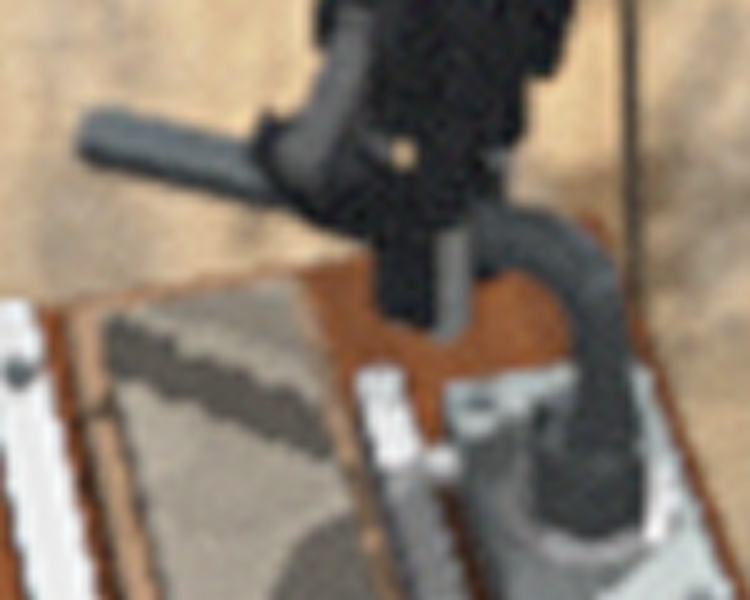

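apply_moves(series=[[[0,0,0.3],0],[[-0.1,0.05,0.4],0],[[-0.2,0.1,0.5],0],[[-0.3,0.15,0.5],0],[[-0.3,0.15,0.5],0]])

```text
time: 11.03
tcp_pos: [0.5686, 0.0627, 0.1131]
tcp_rot: [-0.001, 0.228, 0.974, 0.0]
ft_force: [-0.2, 0.6, -0.8]
width: 0.0133
```

```bash
cat >> snap.py <<'E'
e=cv2.resize(np.hstack([a[195:255,270:350],b[190:250,280:360]]),None,fx=5,fy=5,interpolation=cv2.INTER_CUBIC); cv2.imwrite(f"pics/{n}_c.png",e)
E
python3 snap.py u
```

```text
11.0333 [0.5686 0.0627 0.1131] yaw 153.68 f [-0.18  0.59 -0.82] t [0.02 0.06 0.02] w 0.0133
```

View pics/u_c.png

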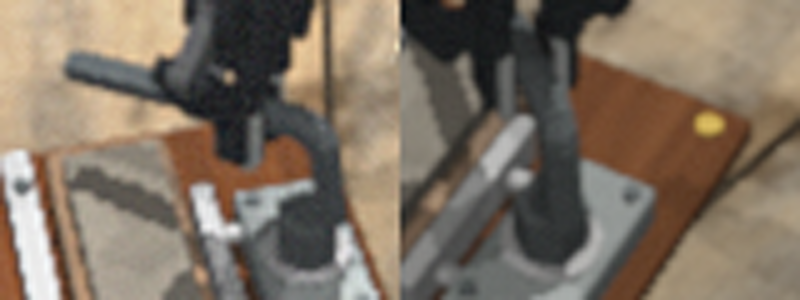

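apply_moves(series=[[[0,0,1.2],0],[[0,0,2.5],0],[[0.5,-0.3,4],0],[[1.5,-0.8,5],0],[[2.4,-1.2,5],0]])

```text
time: 11.6
tcp_pos: [0.5948, 0.0503, 0.1657]
tcp_rot: [0.001, 0.228, 0.974, 0.0]
ft_force: [-0.4, -0.3, -1.0]
width: 0.0137
```

apply_moves(series=[[[0,0,0],0],[[0,0,0],0],[[0,0,0],0]])

```text
time: 11.85
tcp_pos: [0.5924, 0.0506, 0.1626]
tcp_rot: [-0.001, 0.228, 0.974, -0.0]
ft_force: [-0.1, 0.5, -1.0]
width: 0.0137
```

```bash
sed -i 's/a\[195:255,270:350\],b\[190:250,280:360\]/a[175:235,265:345],b[160:220,280:360]/' snap.py; python3 snap.py v
python3 - <<'E'
from h import *
im=cv2.imread("pics/v_w.png"); cv2.imwrite("pics/v_s.png",cv2.resize(im[80:240,240:400],None,fx=4,fy=3.7,interpolation=cv2.INTER_CUBIC))
pd=camera_params("side"); ps=camera_params("scene");p=np.load("pics/v.npy",allow_pickle=True).item()
s=telemetry.sense()
for g in (32,36,40):
 for th in (80,85,90,95):
  k=keypts(s,th,g); print(g,th,"long",((proj(pd,k["long"])-[265,175])*5).round(0),"short",((proj(pd,k["short"])-[265,175])*5).round(0),"scene short",((proj(ps,k["short"])-[280,160])*5+[400,0]).round(0),"w",((proj(p,k["short"]+.007*k["a"])-[240,80])*[4,3.7]).round(0))
E
```

```text
11.85 [0.5924 0.0506 0.1626] yaw 153.66 f [-0.09  0.5  -1.02] t [-0.    0.03 -0.02] w 0.0137
32 80 long [36. 80.] short [306. 224.] scene short [538. 236.] w [332. 262.]
32 85 long [32. 65.] short [297. 227.] scene short [534. 234.] w [332. 287.]
32 90 long [30. 50.] short [287. 228.] scene short [530. 230.] w [331. 312.]
32 95 long [29. 35.] short [277. 229.] scene short [526. 226.] w [331. 338.]
36 80 long [43. 81.] short [314. 226.] scene short [541. 242.] w [332. 238.]
36 85 long [40. 67.] short [305. 229.] scene short [537. 240.] w [332. 263.]
36 90 long [38. 52.] short [295. 231.] scene short [533. 237.] w [331. 288.]
36 95 long [37. 38.] short [285. 232.] scene short [529. 234.] w [331. 315.]
40 80 long [51. 82.] short [322. 228.] scene short [545. 247.] w [332. 213.]
40 85 long [47. 68.] short [313. 231.] scene short [541. 247.] w [332. 238.]
40 90 long [45. 55.] short [303. 234.] scene short [537. 245.] w [331. 265.]
40 95 long [44. 41.] short [293. 235.] scene short [533. 241.] w [331. 292.]
```

View pics/v_c.png

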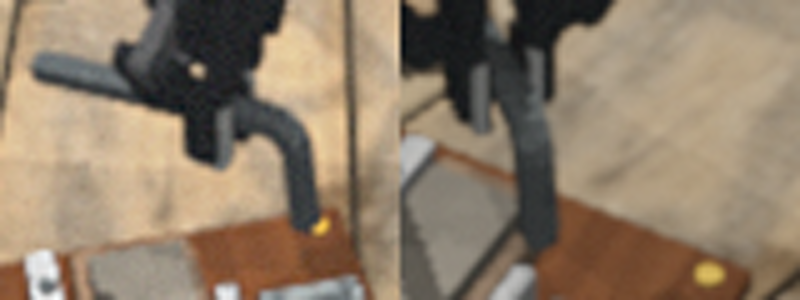

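View pics/v_s.png

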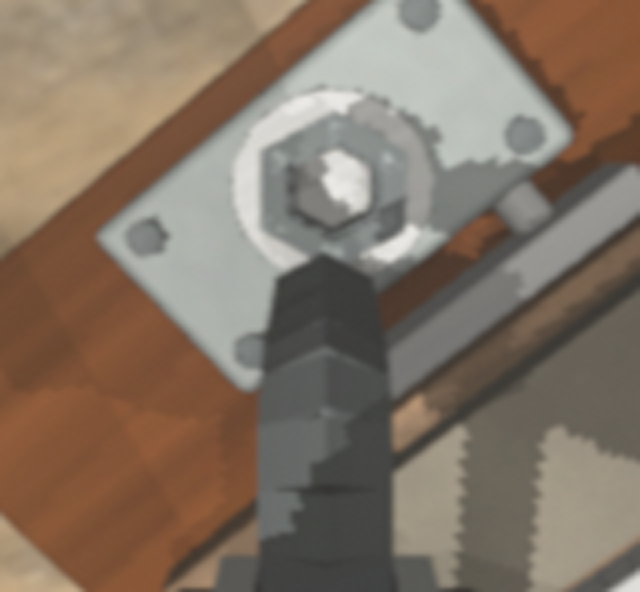

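apply_moves(series=[[[-0.3,-1.1,0],-7],[[-0.6,-2.3,0],-14],[[-1.2,-3.4,0],-21],[[-1.2,-3.4,0],-28],[[-1.2,-3.4,0],-30]])

```text
time: 12.42
tcp_pos: [0.5808, 0.0159, 0.1634]
tcp_rot: [-0.0, 0.475, 0.88, -0.0]
ft_force: [0.3, -0.1, -1.3]
width: 0.0136
```

apply_moves(series=[[[0,0,-1],0],[[0,0,-2.5],0],[[0,0,-4],0],[[0,0,-5],0],[[0,0,-5],0]])

```text
time: 12.83
tcp_pos: [0.5792, 0.0167, 0.1104]
tcp_rot: [-0.003, 0.472, 0.882, -0.001]
ft_force: [0.0, -0.7, -1.6]
width: 0.0134
```

```bash
python3 snap.py w
python3 - <<'E'
from h import *
im=cv2.imread("pics/w_w.png"); cv2.imwrite("pics/w_s.png",cv2.resize(im[60:260,220:420],None,fx=3,fy=3,interpolation=cv2.INTER_CUBIC))
E
```

```text
12.8333 [0.5792 0.0167 0.1104] yaw 123.72 f [ 0.02 -0.69 -1.62] t [-0.01  0.09  0.  ] w 0.0134
```

View pics/w_ext.png

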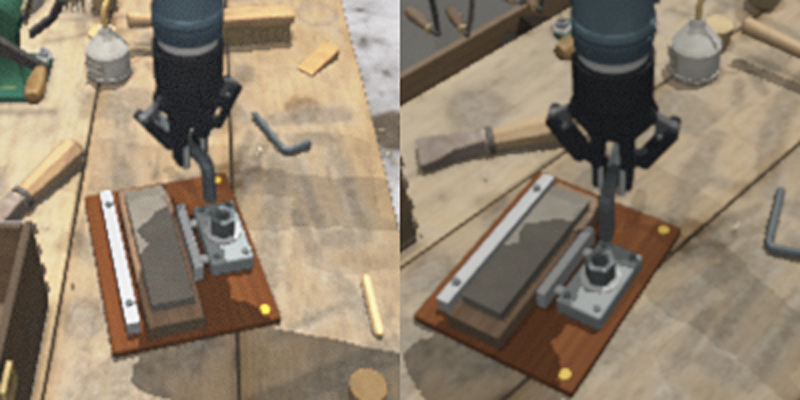

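View pics/w_s.png

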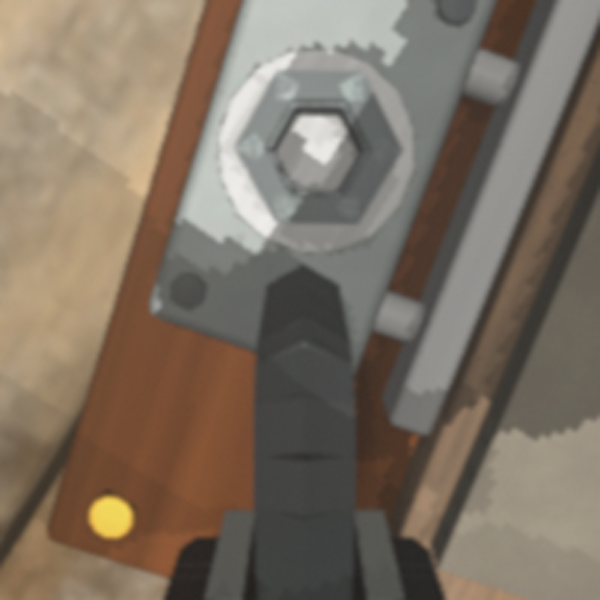

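apply_moves(series=[[[0.1,0.1,-0.7],0],[[0,0.4,-1],0],[[-0.2,0.7,-1],0],[[-0.4,0.95,-1],0],[[-0.55,1.2,-1],0]])

```text
time: 13.4
tcp_pos: [0.5781, 0.0267, 0.1049]
tcp_rot: [0.003, 0.472, 0.881, -0.001]
ft_force: [3.5, -8.9, 2.4]
width: 0.0133
```

```bash
python3 snap.py x
python3 - <<'E'
from h import *
im=cv2.imread("pics/x_w.png"); cv2.imwrite("pics/x_s.png",cv2.resize(im[60:260,220:420],None,fx=3,fy=3,interpolation=cv2.INTER_CUBIC))
E
```

```text
13.4 [0.5781 0.0267 0.1049] yaw 123.63 f [ 3.5  -8.85  2.4 ] t [-1.68 -0.75  0.08] w 0.0133
```

View pics/x_s.png

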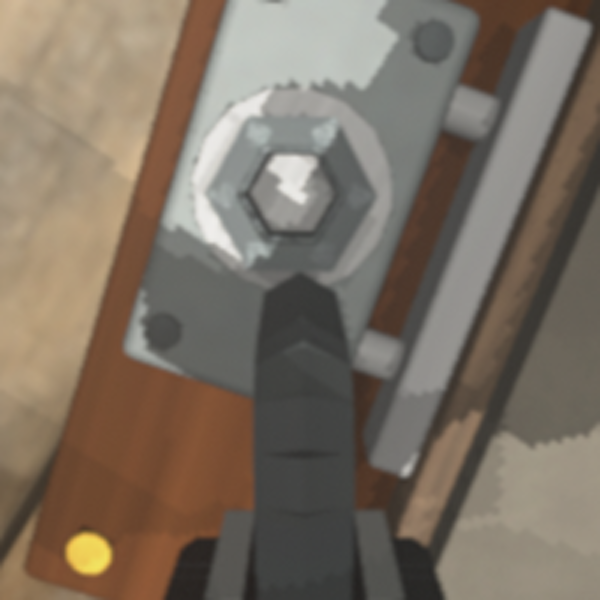

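apply_moves(series=[[[-0.1,0.15,0],0],[[-0.15,0.25,0],0],[[-0.2,0.3,0],0],[[-0.2,0.3,0],0]])

```text
time: 13.88
tcp_pos: [0.5777, 0.0285, 0.1063]
tcp_rot: [0.005, 0.473, 0.881, -0.001]
ft_force: [3.5, -8.4, 3.3]
width: 0.0137
```

```bash
python3 snap.py y
python3 - <<'E'
from h import *
im=cv2.imread("pics/y_w.png"); cv2.imwrite("pics/y_s.png",cv2.resize(im[60:260,220:420],None,fx=3,fy=3,interpolation=cv2.INTER_CUBIC))
E
```

```text
13.8833 [0.5777 0.0285 0.1063] yaw 123.59 f [ 3.47 -8.43  3.28] t [-1.85 -0.71  0.13] w 0.0137
```

View pics/y_s.png

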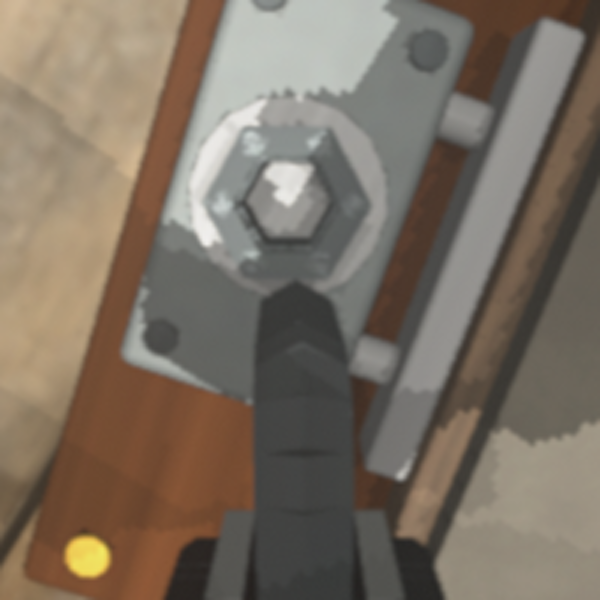

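apply_moves(series=[[[-0.05,0.1,0],0],[[-0.1,0.2,0],0],[[-0.1,0.2,0],0]])

```text
time: 14.28
tcp_pos: [0.5777, 0.0298, 0.107]
tcp_rot: [0.006, 0.473, 0.881, -0.001]
ft_force: [4.3, -10.9, 5.5]
width: 0.0139
```

apply_moves(series=[[[0.4,-0.6,0.5],0],[[0.9,-1.3,1.5],0],[[0.9,-1.3,3],0],[[0.9,-1.3,3],0],[[0.9,-1.3,3],0]])

```text
time: 14.7
tcp_pos: [0.5829, 0.0206, 0.1344]
tcp_rot: [0.001, 0.472, 0.882, 0.001]
ft_force: [0.3, 0.0, -2.6]
width: 0.014
```

```bash
python3 snap.py z
python3 - <<'E'
from h import *
im=cv2.imread("pics/z_w.png"); cv2.imwrite("pics/z_s.png",cv2.resize(im[60:260,220:420],None,fx=3,fy=3,interpolation=cv2.INTER_CUBIC))
p=np.load("pics/z.npy",allow_pickle=True).item(); s=telemetry.sense()
q=np.load("pics/w.npy",allow_pickle=True).item()
for th in (84,86,88,90,92):
  for g in (37,):
    k=keypts(s,th,g); print(th,g,((proj(p,k["short"]+.0073*k["a"]+.0)-[220,60])*3).round(0), ((proj(p,k["short"]+.003*-k["b"]+.008*k["a"])-[220,60])*3).round(0))
E
```

```text
14.7 [0.5829 0.0206 0.1344] yaw 123.66 f [ 0.32  0.   -2.63] t [ 0.03  0.02 -0.02] w 0.014
84 37 [302. 252.] [302. 251.]
86 37 [302. 260.] [302. 259.]
88 37 [302. 269.] [302. 267.]
90 37 [302. 277.] [302. 276.]
92 37 [302. 286.] [302. 284.]
```

View pics/z_s.png

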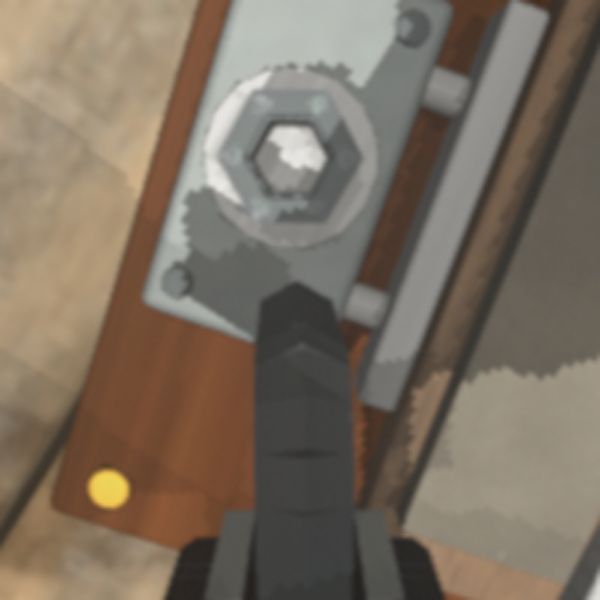

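View pics/z_c.png

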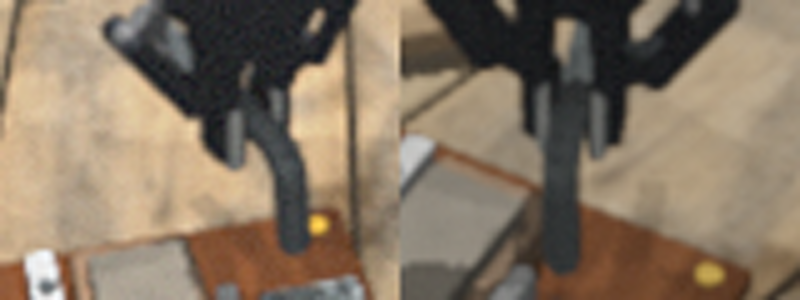

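apply_moves(series=[[[0.2,0.5,0.8],7],[[0.2,1.5,0.8],14],[[0,2.5,0.8],21],[[-0.4,3.4,0.8],28],[[-0.8,3.9,0.6],30]])

```text
time: 15.27
tcp_pos: [0.5735, 0.0605, 0.1389]
tcp_rot: [-0.001, 0.225, 0.974, 0.0]
ft_force: [1.7, 0.3, -1.5]
width: 0.0139
```

apply_moves(series=[[[0,0,0],0],[[0,0,0],0],[[0,0,0],0],[[0,0,0],0]])

```text
time: 15.6
tcp_pos: [0.5744, 0.059, 0.1395]
tcp_rot: [-0.0, 0.228, 0.974, -0.0]
ft_force: [1.1, 0.1, -1.5]
width: 0.0134
```

```bash
python3 snap.py aa
python3 - <<'E'
from h import *
im=cv2.imread("pics/aa_w.png"); cv2.imwrite("pics/aa_s.png",cv2.resize(im[80:220,240:400],None,fx=4,fy=4,interpolation=cv2.INTER_CUBIC))
p=np.load("pics/aa.npy",allow_pickle=True).item(); s=telemetry.sense(); f=lambda X:((proj(p,X)+.4-[240,80])*4).round(0)
S=np.array([.541,.0767,.06])
for th in (88,89,90):
    k=keypts(s,th,37);T=k["T"]; print(th,k["short"].round(4),"far",f(k["short"]+.0073*k["a"]),"ctr",f(k["short"]),"tool delta",(T.T@(S-k["short"])).round(4))
print("hex corner far",f(S+.0156*T[:,0]),"R",f(S+.0078*T[:,0]+.0135*T[:,1]),f(S-.0078*T[:,0]+.0135*T[:,1]),"L",f(S+.0078*T[:,0]-.0135*T[:,1]))
E
```

```text
15.6 [0.5744 0.059  0.1395] yaw 153.6 f [ 1.11  0.15 -1.47] t [-0.04  0.02 -0.02] w 0.0134
88 [0.5396 0.0762 0.0789] far [332. 293.] ctr [332. 340.] tool delta [-0.0011  0.001   0.0189]
89 [0.5404 0.0758 0.0783] far [332. 298.] ctr [332. 345.] tool delta [-0.0001  0.001   0.0183]
90 [0.5413 0.0754 0.0776] far [332. 304.] ctr [332. 351.] tool delta [0.0009 0.001  0.0176]
hex corner far [338. 237.] R [417. 284.] [416. 375.] L [258. 284.]
```

View pics/aa_s.png

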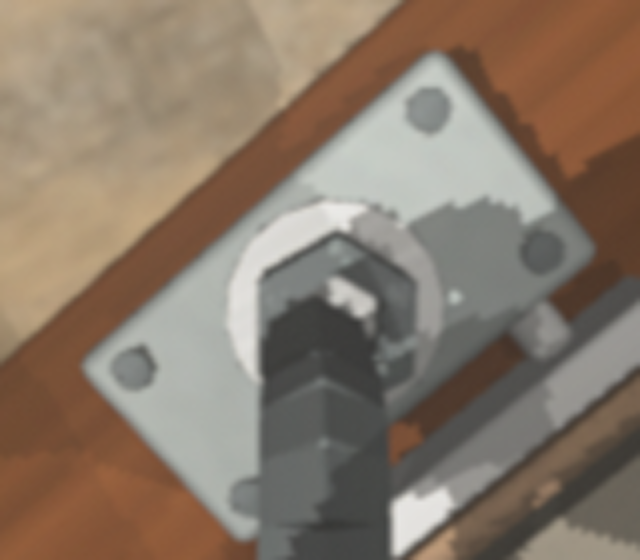

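View pics/aa_c.png

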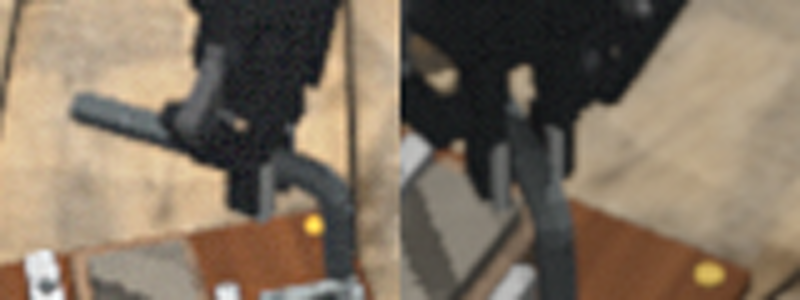

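apply_moves(series=[[[0,0,0],0],[[0.05,0.15,0],0],[[0.05,0.15,0],0],[[0.05,0.15,0],0],[[0.05,0.15,0],0]])

```text
time: 16.17
tcp_pos: [0.5748, 0.0608, 0.1396]
tcp_rot: [0.0, 0.228, 0.974, 0.0]
ft_force: [-0.5, -0.1, -2.0]
width: 0.0138
```

```bash
cat > ins.py <<'E'
import sys
from h import *
n=sys.argv[1]
s=telemetry.sense(); p=camera_params("wrist"); im=read_camera("wrist")
np.save(f"pics/{n}.npy",p,allow_pickle=True)
cv2.imwrite(f"pics/{n}_s.png",cv2.resize(im[80:220,240:400],None,fx=4,fy=4,interpolation=cv2.INTER_CUBIC))
f=lambda X:((proj(p,X)+.4-[240,80])*4).round(0)
S=np.array([.541,.0767,.06]); print(np.round(s["tcp_pos"],4),np.round(s["ft_force"],2),s["time"])
for th in (88,90):
    k=keypts(s,th,37);T=k["T"]; print(th,k["short"].round(4),"far",f(k["short"]+.0073*k["a"]),"ctr",f(k["short"]),"tool delta",(T.T@(S-k["short"])).round(4))
print("hex corner far",f(S+.0156*T[:,0]),"R",f(S+.0078*T[:,0]+.0135*T[:,1]),"L",f(S+.0078*T[:,0]-.0135*T[:,1]))
E
python3 ins.py ab
```

```text
[0.5748 0.0608 0.1396] [-0.48 -0.1  -1.99] 16.1667
88 [0.5399 0.0781 0.079 ] far [332. 292.] ctr [332. 339.] tool delta [-0.0016 -0.0008  0.019 ]
90 [0.5416 0.0772 0.0776] far [332. 303.] ctr [332. 350.] tool delta [ 0.0003 -0.0008  0.0176]
hex corner far [327. 240.] R [406. 286.] L [248. 286.]
```

View pics/ab_s.png

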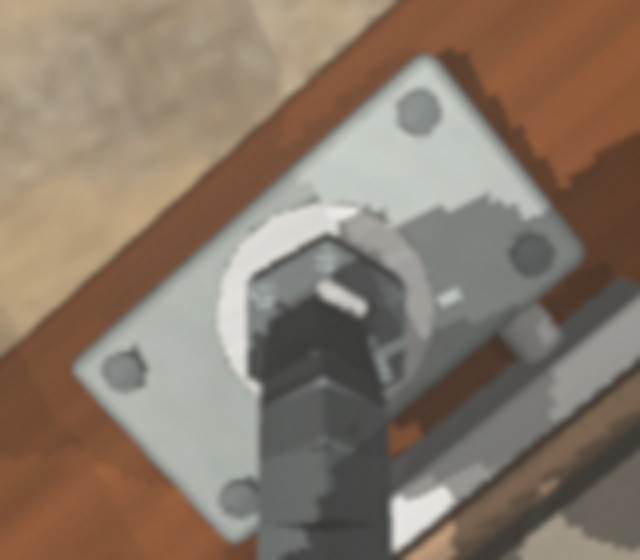

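apply_moves(series=[[[0.05,0.1,-0.5],0],[[0.05,0.1,-1.1],0],[[0.05,0.1,-1.6],0],[[0.05,0.1,-2.1],0],[[0.05,0.1,-2.5],0]])

```text
time: 16.63
tcp_pos: [0.5747, 0.0618, 0.1135]
tcp_rot: [-0.001, 0.228, 0.974, -0.0]
ft_force: [1.3, -0.5, 0.9]
width: 0.0136
```

```bash
python3 ins.py ac
```

```text
[0.5747 0.0618 0.1135] [ 1.28 -0.47  0.94] 16.6333
88 [0.5397 0.0791 0.0529] far [332. 292.] ctr [332. 339.] tool delta [-0.0022 -0.0016 -0.0071]
90 [0.5415 0.0782 0.0516] far [332. 303.] ctr [332. 350.] tool delta [-0.0003 -0.0016 -0.0084]
hex corner far [322. 255.] R [413. 308.] L [231. 308.]
```

View pics/ac_s.png

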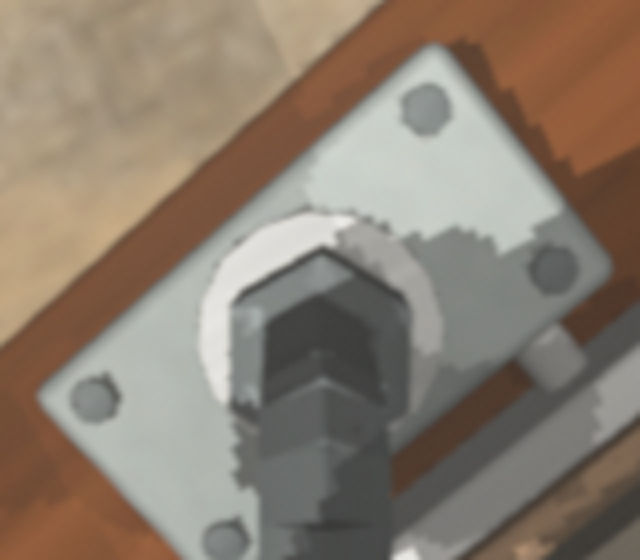

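apply_moves(series=[[[0,0,-0.3],0],[[0,0,-0.6],0],[[0,0,-0.9],0],[[0,0,-1.2],0],[[0,0,-1.4],0]])

```text
time: 17.1
tcp_pos: [0.581, 0.0603, 0.1041]
tcp_rot: [0.006, 0.228, 0.974, -0.0]
ft_force: [6.4, -4.9, 10.0]
width: 0.0137
```

```bash
python3 ins.py ad
```

```text
[0.581  0.0603 0.1041] [ 6.37 -4.92  9.97] 17.1
88 [0.5468 0.0774 0.043 ] far [332. 292.] ctr [332. 339.] tool delta [ 0.0047 -0.0031 -0.0171]
90 [0.5486 0.0765 0.0417] far [332. 303.] ctr [332. 350.] tool delta [ 0.0066 -0.0031 -0.0184]
hex corner far [310. 209.] R [408. 267.] L [213. 267.]
```

View pics/ad_s.png

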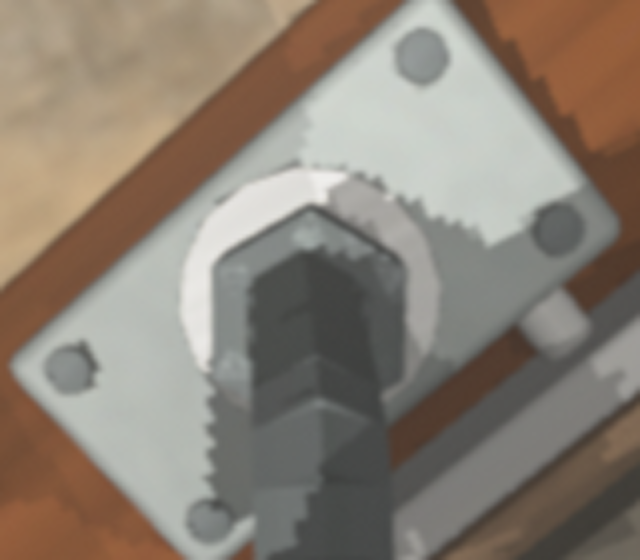

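apply_moves(series=[[[0,0,0.3],0],[[-0.1,0.05,0.5],0],[[-0.2,0.1,0.4],0],[[-0.2,0.1,0.2],0],[[-0.2,0.1,0.0],0]])

```text
time: 17.57
tcp_pos: [0.5794, 0.061, 0.1045]
tcp_rot: [0.007, 0.228, 0.974, -0.0]
ft_force: [6.0, -6.0, 12.5]
width: 0.0138
```

```bash
sed -i 's/a\[175:235,265:345\],b\[160:220,280:360\]/a[190:250,265:345],b[190:250,270:350]/' snap.py; python3 snap.py ae
```

```text
17.5667 [0.5794 0.061  0.1045] yaw 153.61 f [ 6.04 -5.96 12.52] t [-1.1  -0.91  0.11] w 0.0138
```

View pics/ae_c.png

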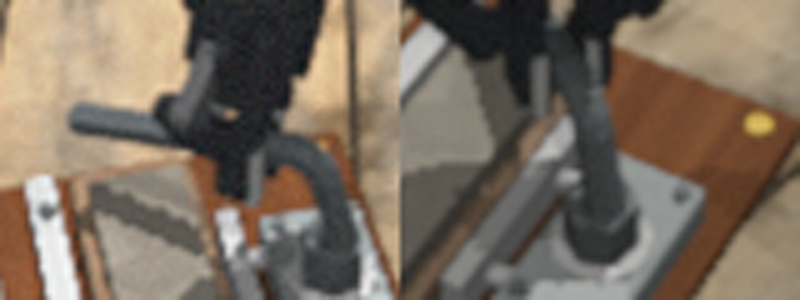

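View pics/ae_w.png

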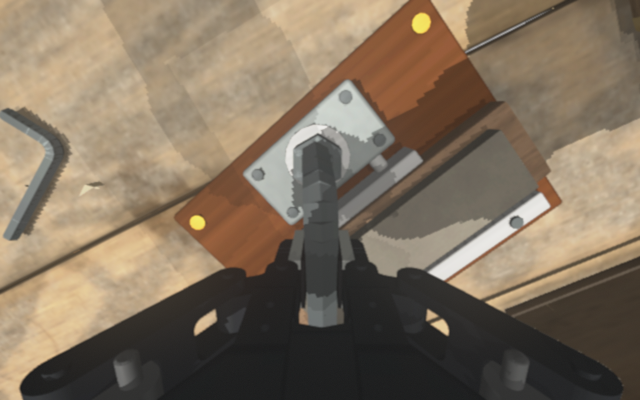

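apply_moves(series=[[[0,0,0.3],0],[[-0.1,0.05,0.5],0],[[-0.2,0.1,0.7],0],[[-0.35,0.17,0.8],0],[[-0.5,0.25,0.9],0]])

```text
time: 18.13
tcp_pos: [0.5671, 0.0656, 0.109]
tcp_rot: [-0.001, 0.228, 0.974, -0.0]
ft_force: [-0.4, -0.4, -1.8]
width: 0.0135
```

```bash
python3 snap.py af
```

```text
18.1333 [0.5671 0.0656 0.109 ] yaw 153.67 f [-0.36 -0.37 -1.77] t [ 0.03  0.06 -0.  ] w 0.0135
```

View pics/af_c.png

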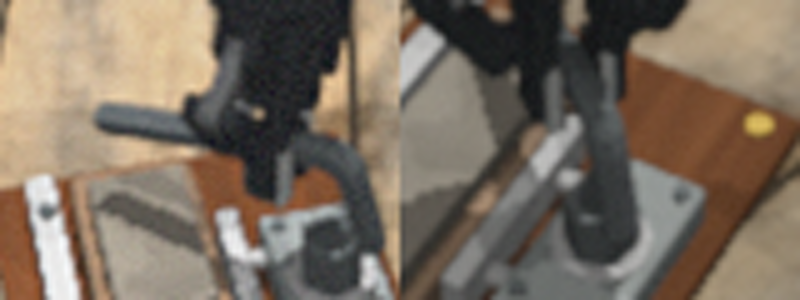

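apply_moves(series=[[[0,0,2],0],[[0,0,4],-7],[[0.6,-1.5,5],-14],[[1,-3.2,5],-21],[[1.4,-4.9,5],-28]])

```text
time: 18.7
tcp_pos: [0.583, 0.0161, 0.1605]
tcp_rot: [0.001, 0.459, 0.889, 0.0]
ft_force: [0.4, 0.0, -2.5]
width: 0.0135
```

apply_moves(series=[[[0,0,0],-2],[[0,0,-1.5],-2],[[0,0,-3],-2],[[0,0,-4.5],-2],[[0,0,-4.5],-2]])

```text
time: 19.12
tcp_pos: [0.5796, 0.0165, 0.1112]
tcp_rot: [-0.003, 0.472, 0.882, -0.001]
ft_force: [-1.1, -0.2, -1.5]
width: 0.0135
```

```bash
cat > fit.py <<'E'
import sys
from h import *
n=sys.argv[1]
s=telemetry.sense(); p=camera_params("wrist"); im=read_camera("wrist")
np.save(f"pics/{n}.npy",p,allow_pickle=True)
cv2.imwrite(f"pics/{n}_s.png",cv2.resize(im[60:260,220:420],None,fx=3,fy=3,interpolation=cv2.INTER_CUBIC))
print(np.round(s["tcp_pos"],4),np.round(s["ft_force"],2),s["time"],"yaw",np.degrees(2*np.arctan2(s["tcp_rot"][2],s["tcp_rot"][1])).round(2))
f=lambda X:((proj(p,X)+.4-[220,60])*3).round(0)
for th in (80,84,88,92):
    k=keypts(s,th,37);T=k["T"]; print(th,k["short"].round(4),"far",f(k["short"]+.0073*k["a"])+[0,11],"bend start",f(k["P"]+k["a"]*.023-.008*k["b"]))
S=np.array([.541,.0767,.06])
d=S-k["P"];print("boss in tool",(T.T@d).round(4))
E
python3 fit.py ag; python3 snap.py ag2
```

```text
[0.5796 0.0165 0.1112] [-1.06 -0.22 -1.53] 19.1167 yaw 123.65
80 [0.5537 0.055  0.0567] far [310. 254.] bend start [312. 508.]
84 [0.5556 0.052  0.0535] far [310. 270.] bend start [312. 499.]
88 [0.5576 0.0489 0.0507] far [310. 287.] bend start [312. 490.]
92 [0.5598 0.0457 0.0481] far [310. 304.] bend start [312. 483.]
boss in tool [0.0713 0.0015 0.0455]
19.1667 [0.5803 0.0165 0.1127] yaw 123.66 f [ 0.08  0.21 -1.29] t [0.05 0.09 0.03] w 0.0136
```

View pics/ag_s.png

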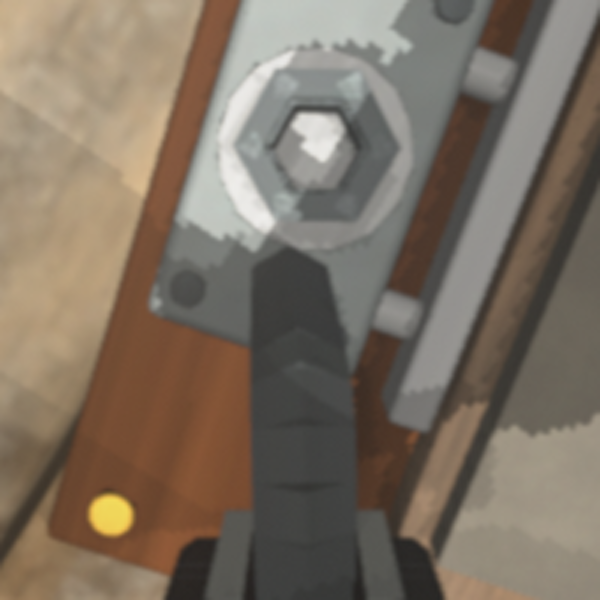

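View pics/ag2_ext.png

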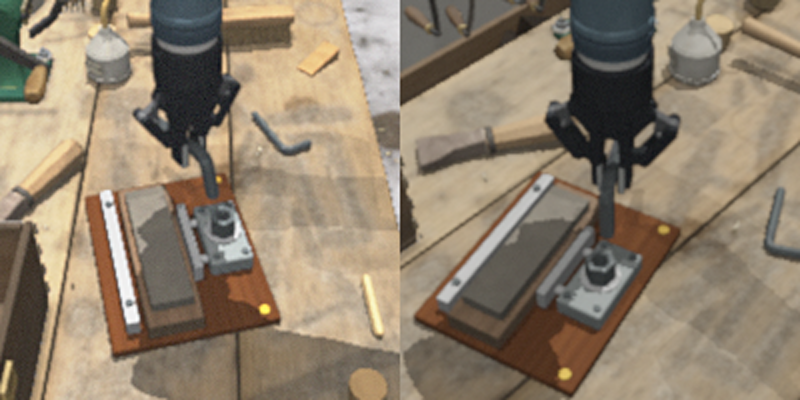

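apply_moves(series=[[[0.1,0.2,-0.6],0],[[0,0.5,-1.1],0],[[-0.2,0.8,-1.1],0],[[-0.4,1.1,-1.1],0],[[-0.5,1.3,-1.1],0]])

```text
time: 19.73
tcp_pos: [0.5798, 0.0269, 0.1053]
tcp_rot: [0.004, 0.472, 0.881, -0.002]
ft_force: [4.8, -10.1, 1.9]
width: 0.0137
```

apply_moves(series=[[[-0.1,0.15,0],0],[[-0.2,0.3,0],0],[[-0.3,0.45,0.1],0],[[-0.35,0.55,0.1],0]])

```text
time: 20.07
tcp_pos: [0.5786, 0.0309, 0.1081]
tcp_rot: [0.007, 0.473, 0.881, -0.002]
ft_force: [4.8, -11.3, 6.4]
width: 0.0135
```

```bash
python3 fit.py ah
```

```text
[0.5786 0.0309 0.1081] [  4.76 -11.29   6.42] 20.0667 yaw 123.56
80 [0.5537 0.0688 0.0528] far [310. 254.] bend start [312. 508.]
84 [0.5557 0.0659 0.0497] far [310. 270.] bend start [312. 498.]
88 [0.5578 0.0627 0.0469] far [310. 287.] bend start [312. 490.]
92 [0.56   0.0595 0.0444] far [310. 304.] bend start [312. 483.]
boss in tool [ 0.0597 -0.0062  0.0413]
```

View pics/ah_s.png

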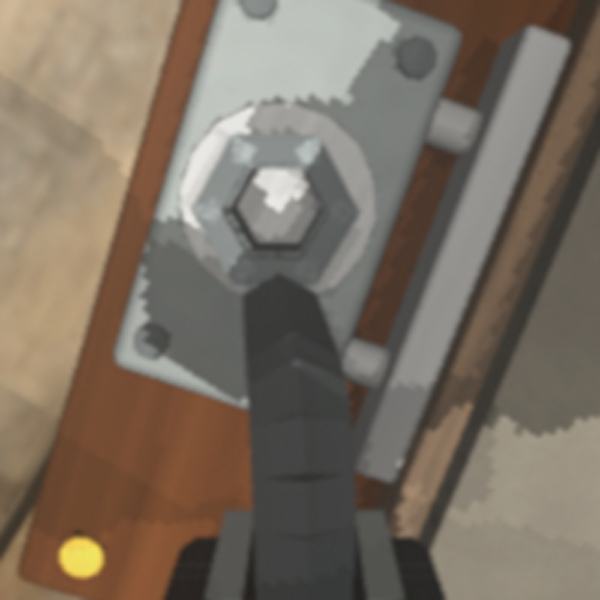

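apply_moves(series=[[[0.3,-0.5,0.1],0],[[0.7,-1.1,0.2],0],[[0.7,-1.1,0.2],0],[[0.7,-1.1,0.2],0]], grip=0.8, grip_force=110)

```text
time: 20.45
tcp_pos: [0.5803, 0.024, 0.1063]
tcp_rot: [-0.001, 0.472, 0.881, 0.0]
ft_force: [-0.8, -1.0, -1.7]
width: 0.0123
```

```bash
python3 fit.py ai; python3 snap.py ai2
```

```text
[0.5803 0.024  0.1063] [-0.82 -0.97 -1.7 ] 20.45 yaw 123.64
80 [0.5546 0.0625 0.0516] far [310. 254.] bend start [312. 508.]
84 [0.5566 0.0596 0.0485] far [310. 270.] bend start [312. 499.]
88 [0.5586 0.0565 0.0457] far [310. 287.] bend start [312. 490.]
92 [0.5608 0.0533 0.0431] far [310. 304.] bend start [312. 483.]
boss in tool [ 0.0655 -0.0035  0.0404]
20.5 [0.58   0.0242 0.1061] yaw 123.66 f [-0.51  0.28 -1.75] t [0.05 0.02 0.02] w 0.0124
```

View pics/ai_s.png

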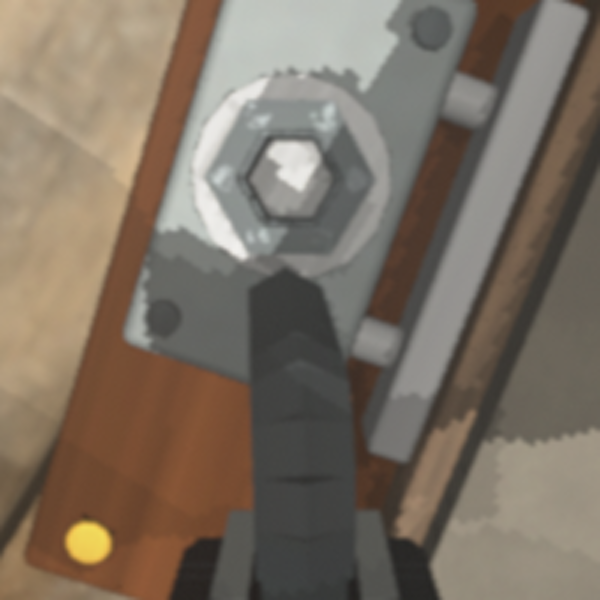

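View pics/ai2_c.png

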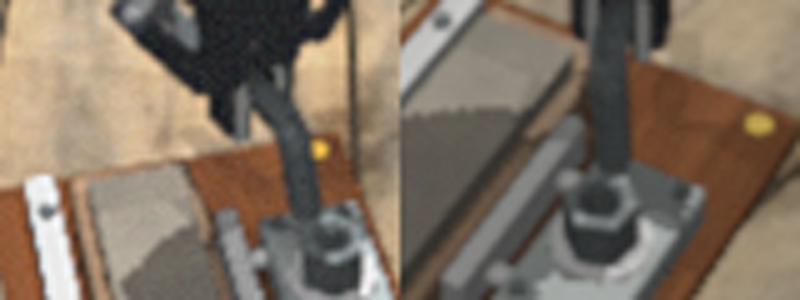

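apply_moves(series=[[[-0.15,0.25,0],0],[[-0.3,0.45,0],0],[[-0.55,0.65,0],0],[[-0.8,0.8,0],0],[[-1.1,1.0,0],0]], grip=0.8, grip_force=20)

```text
time: 21.07
tcp_pos: [0.5756, 0.0301, 0.1092]
tcp_rot: [0.008, 0.473, 0.881, -0.001]
ft_force: [11.1, -12.5, -0.1]
width: 0.012
```

apply_moves(series=[[[0,0,0],0],[[0,0,0],0]])

```text
time: 21.23
tcp_pos: [0.5757, 0.03, 0.1092]
tcp_rot: [0.008, 0.473, 0.881, -0.001]
ft_force: [9.4, -10.4, -2.9]
width: 0.0125
```

```bash
python3 fit.py aj
```

```text
[0.5757 0.03   0.1092] [  9.38 -10.36  -2.92] 21.2333 yaw 123.54
80 [0.5509 0.068  0.0539] far [310. 254.] bend start [312. 508.]
84 [0.5528 0.0651 0.0508] far [310. 270.] bend start [312. 499.]
88 [0.5549 0.0619 0.048 ] far [310. 287.] bend start [312. 490.]
92 [0.5571 0.0586 0.0455] far [310. 304.] bend start [312. 483.]
boss in tool [ 0.0588 -0.0034  0.0424]
```

View pics/aj_s.png

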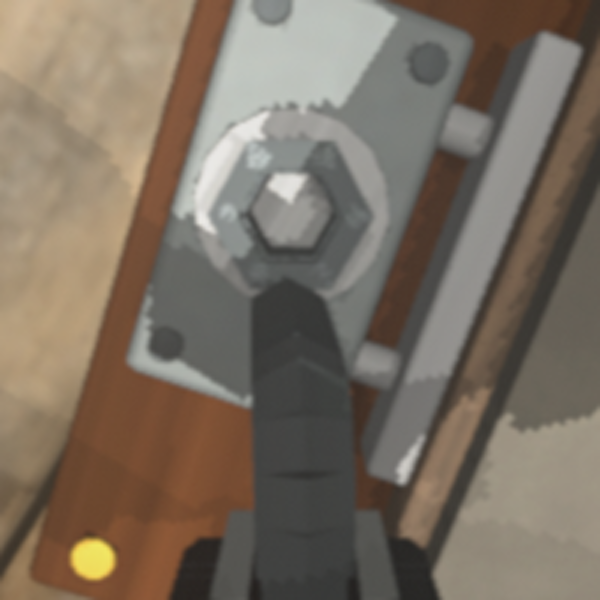

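apply_moves(series=[[[-0.1,0.1,0],0],[[-0.2,0.2,0],0],[[-0.3,0.3,0],0],[[-0.3,0.3,0],0]], grip=1.2, grip_force=20)

```text
time: 21.62
tcp_pos: [0.5742, 0.0313, 0.1103]
tcp_rot: [0.01, 0.473, 0.881, -0.002]
ft_force: [10.5, -15.0, -0.1]
width: 0.0123
```

```bash
python3 fit.py ak
```

```text
[0.5742 0.0313 0.1103] [ 10.45 -15.    -0.11] 21.6167 yaw 123.49
80 [0.5496 0.0691 0.0547] far [310. 254.] bend start [312. 507.]
84 [0.5516 0.0661 0.0517] far [310. 270.] bend start [312. 498.]
88 [0.5537 0.063  0.0489] far [310. 287.] bend start [312. 490.]
92 [0.5559 0.0597 0.0464] far [310. 304.] bend start [312. 482.]
boss in tool [ 0.0572 -0.003   0.0432]
```

View pics/ak_s.png

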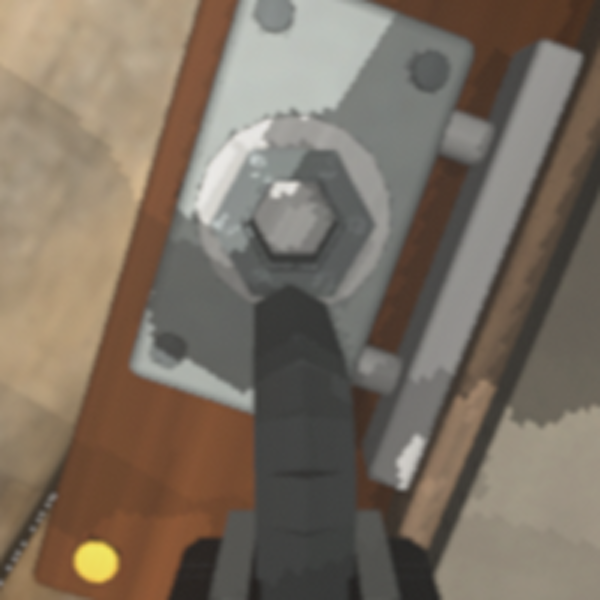

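apply_moves(series=[[[-0.1,0.12,0],0],[[-0.2,0.25,0],0],[[-0.25,0.3,0],0]])

```text
time: 21.92
tcp_pos: [0.5732, 0.0329, 0.1115]
tcp_rot: [0.012, 0.474, 0.881, -0.003]
ft_force: [12.0, -20.1, 5.0]
width: 0.0123
```

apply_moves(series=[[[0,0,0],0],[[0,0,0],0]], grip=0.8, grip_force=110)

```text
time: 22.08
tcp_pos: [0.5732, 0.0328, 0.1115]
tcp_rot: [0.012, 0.474, 0.881, -0.003]
ft_force: [10.6, -19.4, 5.2]
width: 0.012
```

```bash
python3 fit.py al
```

```text
[0.5732 0.0328 0.1115] [ 10.64 -19.41   5.23] 22.0833 yaw 123.44
80 [0.5487 0.0704 0.0557] far [310. 254.] bend start [312. 508.]
84 [0.5507 0.0674 0.0527] far [310. 270.] bend start [312. 499.]
88 [0.5528 0.0643 0.05  ] far [310. 287.] bend start [312. 490.]
92 [0.555  0.061  0.0475] far [310. 304.] bend start [312. 483.]
boss in tool [ 0.0556 -0.003   0.0442]
```

View pics/al_s.png

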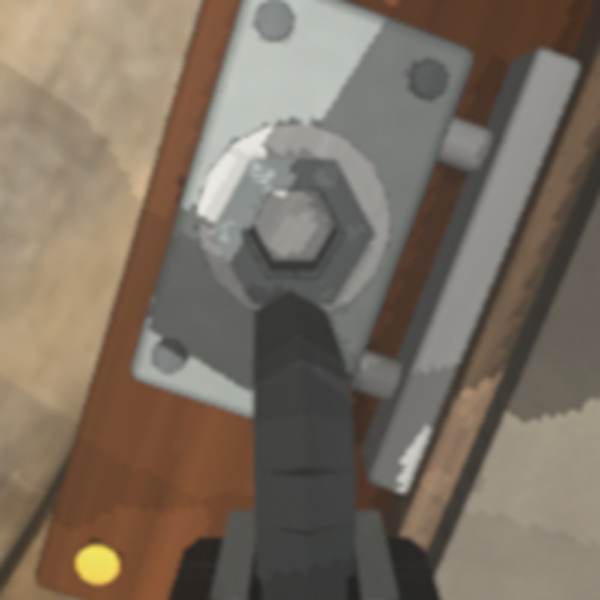

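apply_moves(series=[[[0.5,-0.8,0.3],0],[[1.2,-1.8,1.2],0],[[1.3,-1.9,2.6],5],[[1.3,-1.4,3.5],12],[[1.3,-0.6,3.5],19]])

```text
time: 22.55
tcp_pos: [0.5785, 0.0335, 0.1438]
tcp_rot: [0.002, 0.318, 0.948, 0.001]
ft_force: [1.1, -0.4, -2.0]
width: 0.0117
```

apply_moves(series=[[[0,1,0],7],[[0,2,0],11],[[0,2,0],11],[[0,2,0],11]])

```text
time: 22.88
tcp_pos: [0.5768, 0.0543, 0.1415]
tcp_rot: [-0.0, 0.228, 0.974, -0.0]
ft_force: [-0.5, -0.3, -1.8]
width: 0.0125
```

```bash
python3 ins.py am; python3 snap.py am2
```

```text
[0.5768 0.0543 0.1415] [-0.52 -0.33 -1.77] 22.8833
88 [0.5419 0.0716 0.0809] far [332. 292.] ctr [332. 339.] tool delta [0.003  0.0042 0.0209]
90 [0.5436 0.0708 0.0795] far [332. 303.] ctr [332. 350.] tool delta [0.005  0.0042 0.0195]
hex corner far [356. 211.] R [435. 258.] L [277. 258.]
22.9333 [0.5769 0.0539 0.1415] yaw 153.58 f [ 0.4   0.34 -2.51] t [-0.01 -0.04 -0.02] w 0.0124
```

View pics/am_s.png

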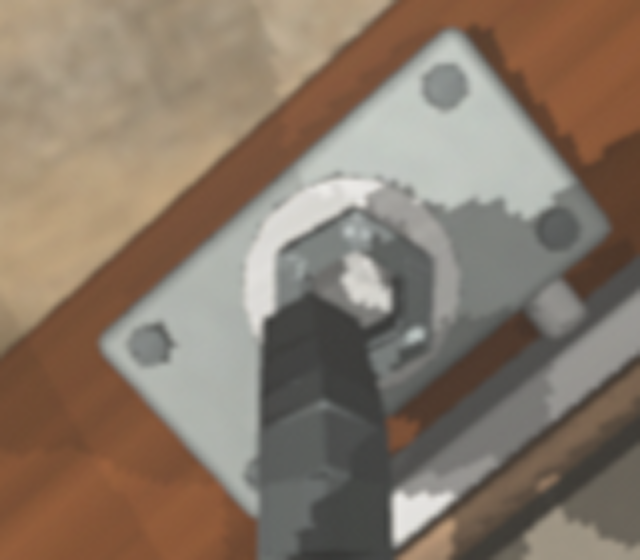

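View pics/am2_ext.png

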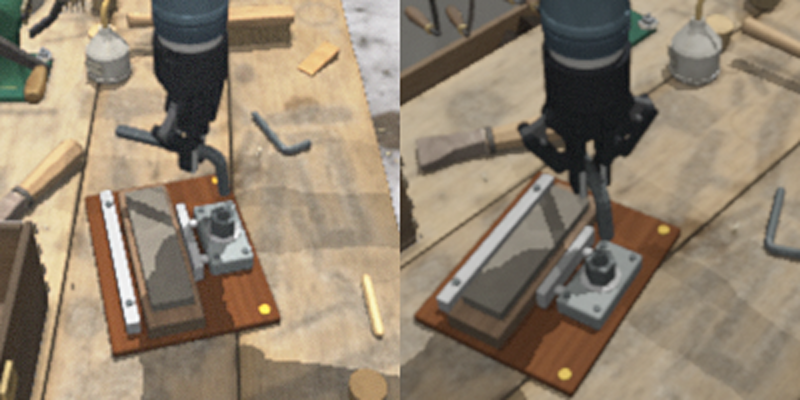

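Run:
```python
from h import *
s=telemetry.sense(); pd=camera_params("side");p=np.load("pics/am.npy",allow_pickle=True).item()
a=cv2.imread("pics/am2_ext.png")
cv2.imwrite("pics/am_z.png",cv2.resize(a[105:205,100:260],None,fx=5,fy=5,interpolation=cv2.INTER_CUBIC))
g5=lambda X:(((proj(pd,X)-[220,130])*2-[100,105])*5).round(0)
for g in (32,34,36):
  for th in (80,84,88,92):
    k=keypts(s,th,g); print(g,th,"long",g5(k["long"]),"short",g5(k["short"]),"bend",g5(k["bend"]),"w",((proj(p,k["short"]+.0073*k["a"])+.4-[240,80])*4).round(0))
```

```text
32 80 long [ 96. 162.] short [629. 451.] bend [594. 258.] w [328. 286.]
32 84 long [ 90. 138.] short [615. 454.] bend [595. 266.] w [328. 307.]
32 88 long [ 86. 115.] short [600. 457.] bend [595. 273.] w [328. 329.]
32 92 long [84. 93.] short [584. 458.] bend [595. 281.] w [328. 351.]
34 80 long [103. 163.] short [637. 452.] bend [602. 259.] w [328. 273.]
34 84 long [ 98. 140.] short [623. 456.] bend [603. 268.] w [328. 294.]
34 88 long [ 94. 118.] short [608. 459.] bend [604. 276.] w [328. 316.]
34 92 long [92. 95.] short [592. 461.] bend [603. 284.] w [328. 338.]
36 80 long [110. 164.] short [645. 454.] bend [610. 261.] w [328. 260.]
36 84 long [105. 142.] short [631. 459.] bend [611. 270.] w [328. 281.]
36 88 long [101. 120.] short [616. 462.] bend [612. 279.] w [328. 303.]
36 92 long [99. 98.] short [600. 464.] bend [612. 287.] w [328. 326.]
```

View pics/am_z.png

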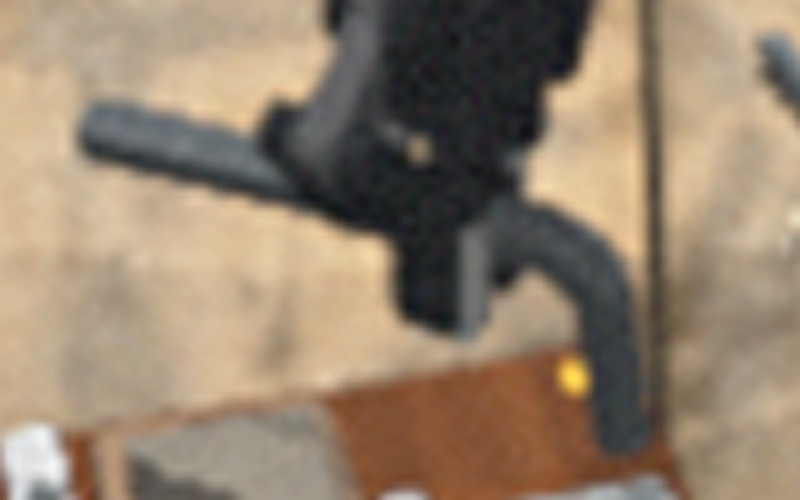

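apply_moves(series=[[[-0.1,0.4,0],0],[[-0.2,0.8,-0.5],0],[[-0.2,0.8,-1.2],0],[[-0.2,0.8,-1.6],0],[[-0.2,0.8,-1.6],0]])

```text
time: 23.5
tcp_pos: [0.574, 0.0619, 0.1239]
tcp_rot: [-0.001, 0.228, 0.974, -0.0]
ft_force: [-0.7, -0.6, -2.8]
width: 0.0121
```

```bash
python3 ins.py an
```

```text
[0.574  0.0619 0.1239] [-0.68 -0.58 -2.79] 23.5
88 [0.539  0.0791 0.0633] far [332. 292.] ctr [332. 339.] tool delta [-0.0029 -0.0013  0.0033]
90 [0.5407 0.0783 0.062 ] far [332. 303.] ctr [332. 350.] tool delta [-0.001  -0.0013  0.002 ]
hex corner far [324. 254.] R [410. 305.] L [238. 305.]
```

View pics/an_s.png

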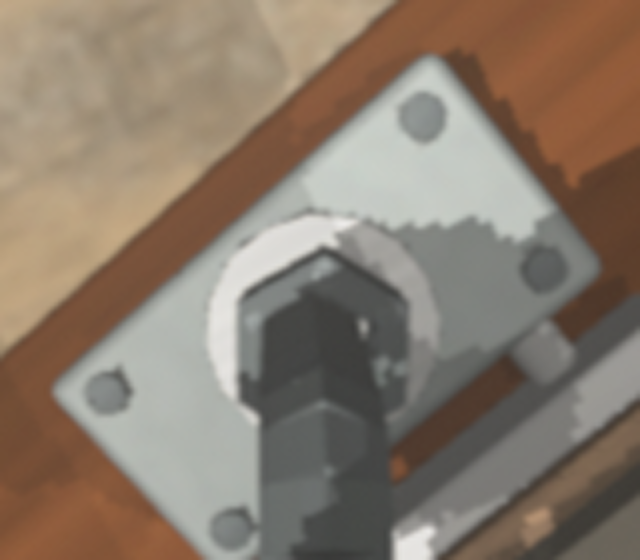

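apply_moves(series=[[[0.05,0.1,-0.3],0],[[0.05,0.1,-0.6],0],[[0.05,0.1,-0.9],0],[[0.05,0.1,-1.2],0],[[0.05,0.1,-1.4],0]])

```text
time: 23.97
tcp_pos: [0.5755, 0.0628, 0.1111]
tcp_rot: [-0.0, 0.228, 0.974, -0.0]
ft_force: [-0.3, -0.0, -2.1]
width: 0.012
```

```bash
python3 ins.py ao
```

```text
[0.5755 0.0628 0.1111] [-0.28 -0.01 -2.05] 23.9667
88 [0.5406 0.0801 0.0505] far [332. 292.] ctr [332. 339.] tool delta [-0.0018 -0.0029 -0.0095]
90 [0.5424 0.0792 0.0492] far [332. 303.] ctr [332. 350.] tool delta [ 0.0001 -0.0029 -0.0108]
hex corner far [313. 253.] R [405. 307.] L [221. 307.]
```

View pics/ao_s.png

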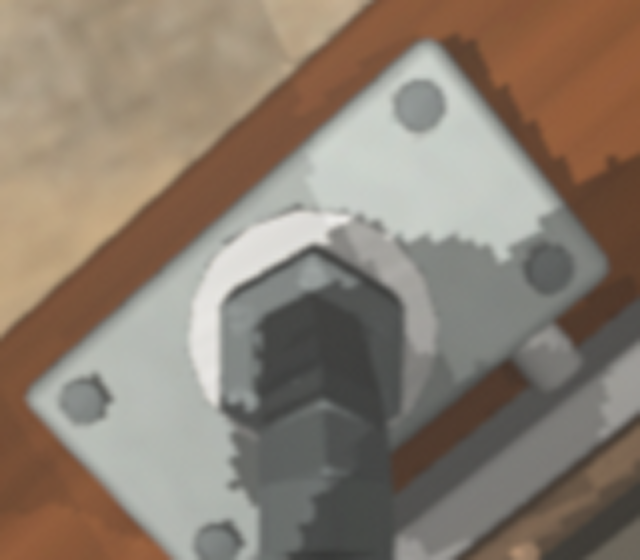

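apply_moves(series=[[[0,0,-0.2],0],[[0,0,-0.4],0],[[0,0,-0.6],0],[[0,0,-0.8],0]])

```text
time: 24.35
tcp_pos: [0.5773, 0.0622, 0.1047]
tcp_rot: [0.002, 0.228, 0.974, -0.0]
ft_force: [-1.3, -2.5, -0.8]
width: 0.0118
```

```bash
python3 ins.py ap
```

```text
[0.5773 0.0622 0.1047] [-1.3  -2.51 -0.77] 24.35
88 [0.5427 0.0794 0.0439] far [332. 292.] ctr [332. 339.] tool delta [ 0.0002 -0.0032 -0.0161]
90 [0.5444 0.0785 0.0425] far [332. 303.] ctr [332. 350.] tool delta [ 0.0022 -0.0032 -0.0175]
hex corner far [310. 242.] R [407. 299.] L [214. 299.]
```

View pics/ap_s.png

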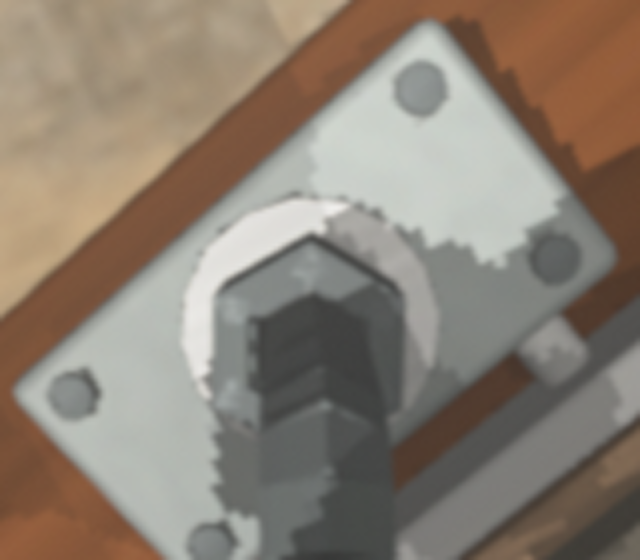

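apply_moves(series=[[[0,0,-0.2],0],[[0,0,-0.4],0],[[0,0,-0.6],0],[[0,0,-0.8],0],[[0,0,-1.0],0]])

```text
time: 24.82
tcp_pos: [0.5768, 0.0622, 0.0939]
tcp_rot: [0.001, 0.228, 0.974, -0.0]
ft_force: [6.7, -3.7, 1.1]
width: 0.0117
```

```bash
python3 ins.py aq; python3 snap.py aq2
```

```text
[0.5768 0.0622 0.0939] [ 6.66 -3.73  1.07] 24.8167
88 [0.542  0.0794 0.0331] far [332. 292.] ctr [332. 339.] tool delta [-0.0003 -0.0029 -0.0269]
90 [0.5438 0.0786 0.0318] far [332. 303.] ctr [332. 350.] tool delta [ 0.0016 -0.0029 -0.0282]
hex corner far [311. 252.] R [414. 313.] L [208. 313.]
24.8667 [0.5767 0.0622 0.0935] yaw 153.64 f [ 7.59 -4.72  0.89] t [-0.99 -1.61 -0.04] w 0.0119
```

View pics/aq_s.png

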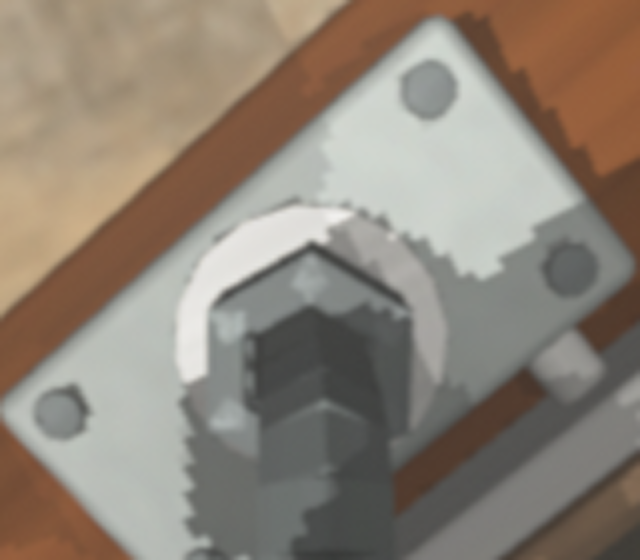

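View pics/aq2_c.png

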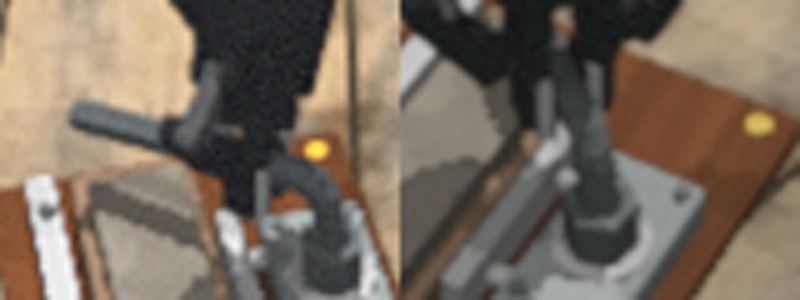

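apply_moves(series=[[[0,0,-0.2],0],[[0.1,-0.05,-0.4],0],[[0.2,-0.1,-0.5],0],[[0.2,-0.1,-0.5],0]])

```text
time: 25.35
tcp_pos: [0.5774, 0.0619, 0.0885]
tcp_rot: [-0.0, 0.228, 0.974, 0.0]
ft_force: [1.7, -2.7, 4.4]
width: 0.0122
```

```bash
python3 snap.py ar
```

```text
25.35 [0.5774 0.0619 0.0885] yaw 153.66 f [ 1.67 -2.66  4.35] t [-0.45 -0.05  0.12] w 0.0122
```

View pics/ar_ext.png

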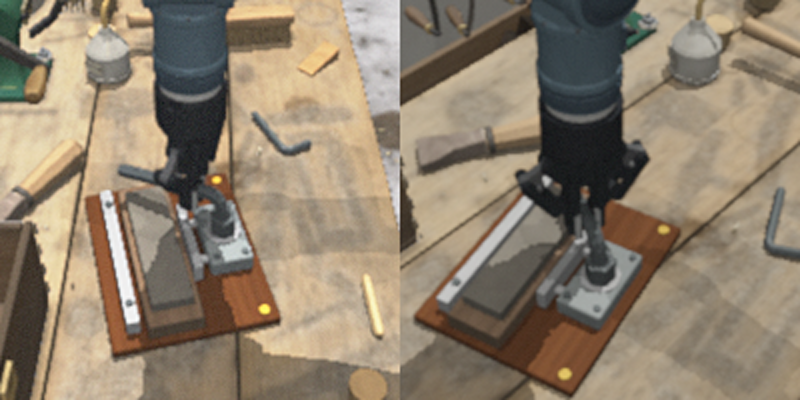

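apply_moves(series=[[[0,0,0],0],[[0,0,0],0],[[0,0,0],0],[[0,0,0],0]], grip=5)

```text
time: 25.83
tcp_pos: [0.577, 0.0622, 0.0881]
tcp_rot: [-0.001, 0.228, 0.974, 0.0]
ft_force: [0.7, -0.6, -0.3]
width: 0.0496
```

```bash
python3 snap.py as; python3 ins.py as3
```

```text
25.8333 [0.577  0.0622 0.0881] yaw 153.67 f [ 0.73 -0.59 -0.27] t [-0.03 -0.07  0.02] w 0.0496
[0.5775 0.062  0.0884] [-0.85  0.4   1.14] 25.9833
88 [0.5425 0.0793 0.0278] far [332. 292.] ctr [332. 339.] tool delta [ 0.0002 -0.003  -0.0322]
90 [0.5443 0.0784 0.0264] far [332. 303.] ctr [332. 350.] tool delta [ 0.0022 -0.003  -0.0336]
hex corner far [310. 250.] R [417. 313.] L [204. 313.]
```

View pics/as_ext.png

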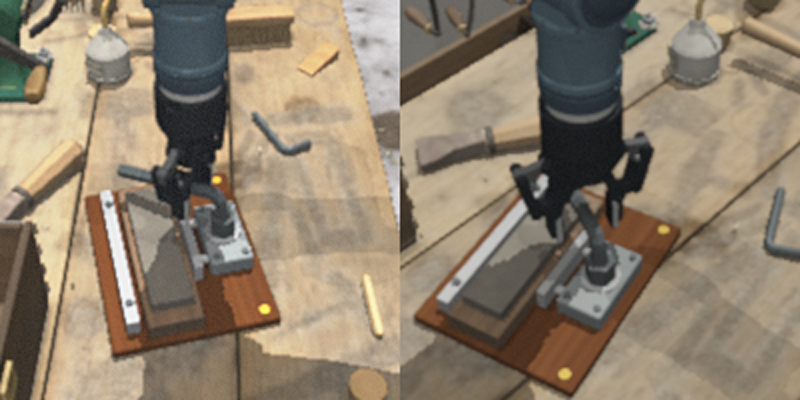

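View pics/as_w.png

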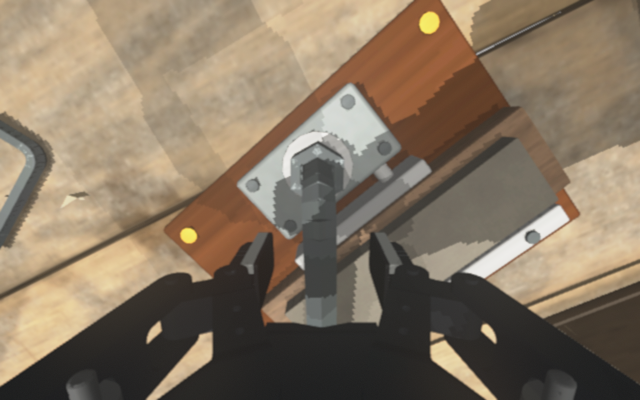

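apply_moves(series=[[[1.5,-0.75,0],0],[[3.5,-1.75,0],0],[[5.5,-2.7,0],0],[[7.0,-3.45,0],0],[[7.0,-3.45,0],0]])

```text
time: 26.45
tcp_pos: [0.6509, 0.0257, 0.0888]
tcp_rot: [0.002, 0.229, 0.973, 0.0]
ft_force: [-0.5, -0.1, 0.2]
width: 0.0498
```

apply_moves(series=[[[0,0,0],0],[[0,0,0],0]])

```text
time: 26.62
tcp_pos: [0.6467, 0.0277, 0.0883]
tcp_rot: [-0.001, 0.228, 0.974, 0.0]
ft_force: [-0.4, 0.0, -0.1]
width: 0.0502
```

```bash
python3 snap.py at
python3 - <<'E'
from h import *
a=cv2.imread("pics/at_ext.png")
cv2.imwrite("pics/at_z.png",np.hstack([cv2.resize(a[130:270,90:270],None,fx=2.2,fy=2.2,interpolation=cv2.INTER_CUBIC),cv2.resize(a[150:290,500:680],None,fx=2.2,fy=2.2,interpolation=cv2.INTER_CUBIC)]))
E
```

```text
26.6167 [0.6467 0.0277 0.0883] yaw 153.67 f [-0.45  0.01 -0.1 ] t [ 0.    0.04 -0.03] w 0.0502
```

View pics/at_z.png

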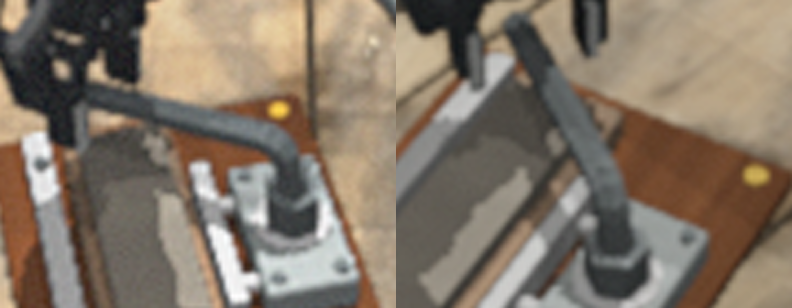

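View pics/at_w.png

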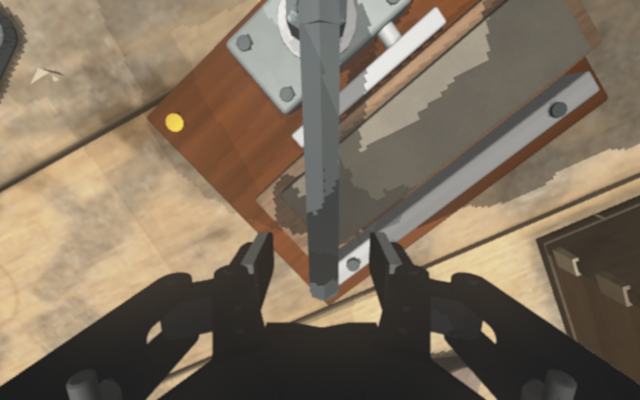

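Run:
```python
from h import *
p=np.load("pics/at.npy",allow_pickle=True).item();pd=camera_params("side");ps=camera_params("scene")
S=np.array([.541,.0767,0])
for yaw in (-26.4,):
  d=np.array([np.cos(np.radians(yaw)),np.sin(np.radians(yaw)),0])
  for tilt in (0,4,8):
    for dep in (.024,.020):
      t=np.radians(tilt); b=np.array([0,0,1])*np.cos(t)+d*np.sin(t); a=d*np.cos(t)-np.array([0,0,1])*np.sin(t)
      tip=S+[0,0,.06-dep]; B=tip+.056*b; L=B+.13*a
      e=lambda q,o,off:((((q-o)*2)+off[0])-off[1])*2.2
      print(tilt,dep,"wrist L",proj(p,L).round(1),"P",(B+.112*a).round(4),
       "scene L",((((proj(ps,L)-[210,100])*2+[400,0])-[500,150])*2.2+[396,0]).round(0),"scene elbow top",((((proj(ps,B+.007*b)-[210,100])*2+[400,0])-[500,150])*2.2+[396,0]).round(0),
       "side elbow",((((proj(pd,B)-[220,130])*2)-[90,130])*2.2).round(0))
```

```text
0 0.024 wrist L [316.4 300.3] P [0.6413 0.0269 0.092 ] scene L [525.  -1.] scene elbow top [617. 181.] side elbow [298. 142.]
0 0.02 wrist L [316.3 305.8] P [0.6413 0.0269 0.096 ] scene L [524.  -7.] scene elbow top [617. 175.] side elbow [298. 136.]
4 0.024 wrist L [316.7 295.5] P [0.6446 0.0253 0.0841] scene L [523.   8.] scene elbow top [614. 174.] side elbow [291. 140.]
4 0.02 wrist L [316.6 300.4] P [0.6446 0.0253 0.0881] scene L [523.   2.] scene elbow top [614. 168.] side elbow [291. 134.]
8 0.024 wrist L [317.  289.9] P [0.6473 0.0239 0.0759] scene L [522.  18.] scene elbow top [610. 168.] side elbow [284. 138.]
8 0.02 wrist L [316.9 294.3] P [0.6473 0.0239 0.0799] scene L [522.  13.] scene elbow top [610. 162.] side elbow [284. 132.]
```

apply_moves(series=[[[0,-0.1,-0.3],1],[[0,-0.1,-0.5],1],[[0,-0.1,-0.5],1],[[0,-0.1,-0.5],1],[[0,-0.1,-0.5],1]], grip=0.8, grip_force=25)

```text
time: 27.18
tcp_pos: [0.6471, 0.0266, 0.0833]
tcp_rot: [-0.001, 0.219, 0.976, 0.0]
ft_force: [-0.9, 0.4, -1.0]
width: 0.0166
```

apply_moves(series=[[[0,0,0],0],[[0,0,0],0]])

```text
time: 27.35
tcp_pos: [0.6471, 0.0266, 0.0833]
tcp_rot: [-0.001, 0.219, 0.976, 0.0]
ft_force: [-2.0, 0.4, -1.6]
width: 0.0164
```

```bash
cat > sw.py <<'E'
import sys
from h import *
s=telemetry.sense(); S=np.array([.541,.0767]); t=np.array(s["tcp_pos"][:2])-S
phi=np.degrees(np.arctan2(t[1],t[0])); R_=np.linalg.norm(t); u=t/R_; cw=np.array([u[1],-u[0]])
f=np.array(s["ft_force"][:2]); 
print("t",round(s["time"],2),"phi",phi.round(2),"R",R_.round(4),"z",round(s["tcp_pos"][2],4),"yaw-180",(np.degrees(2*np.arctan2(s["tcp_rot"][2],s["tcp_rot"][1]))-180).round(2),"resist(cw-)",(f@cw).round(2),"radial",(f@u).round(2),"fz",round(s["ft_force"][2],2),"tz",round(s["torque"][2],2),"w",round(s["width"],4))
for d in [float(x) for x in sys.argv[1:]]:
    a=np.radians(phi-d); P=S+R_*np.array([np.cos(a),np.sin(a)]); print(d,((P-S-t)*100).round(2))
E
python3 sw.py 5 10 15 20 25 30; python3 snap.py au
```

```text
t 27.35 phi -25.27 R 0.1174 z 0.0833 yaw-180 -25.33 resist(cw-) 0.48 radial -1.93 fz -1.59 tz -0.08 w 0.0164
5.0 [-0.48 -0.91]
10.0 [-1.03 -1.77]
15.0 [-1.66 -2.58]
20.0 [-2.35 -3.33]
25.0 [-3.11 -4.02]
30.0 [-3.93 -4.64]
27.35 [0.6471 0.0266 0.0833] yaw 154.67 f [-1.95  0.39 -1.59] t [ 0.2   0.25 -0.08] w 0.0164
```

View pics/au_w.png

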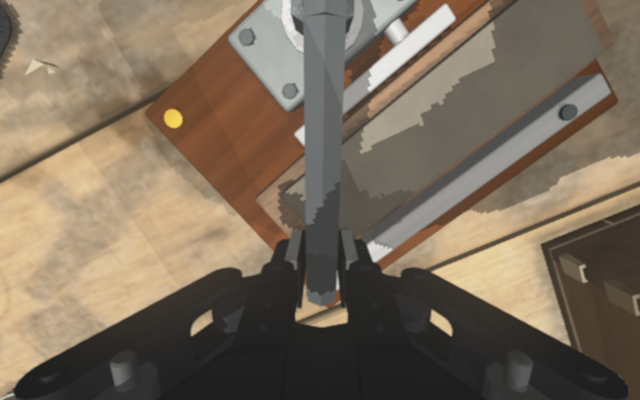

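apply_moves(series=[[[-0.25,-0.47,0],-2.5],[[-0.48,-0.91,0],-5],[[-0.75,-1.35,0],-7.5],[[-1.03,-1.77,0],-10],[[-1.03,-1.77,0],-10]], grip_force=40)

```text
time: 27.92
tcp_pos: [0.6369, 0.0092, 0.0837]
tcp_rot: [-0.001, 0.304, 0.953, 0.001]
ft_force: [-2.0, 5.7, -0.2]
width: 0.0161
```

```bash
python3 sw.py; python3 snap.py av
```

```text
t 27.92 phi -35.14 R 0.1172 z 0.0837 yaw-180 -35.38 resist(cw-) -3.54 radial -4.95 fz -0.22 tz 0.02 w 0.0161
27.9167 [0.6369 0.0092 0.0837] yaw 144.62 f [-2.01  5.75 -0.22] t [0.9  0.33 0.02] w 0.0161
```

View pics/av_ext.png

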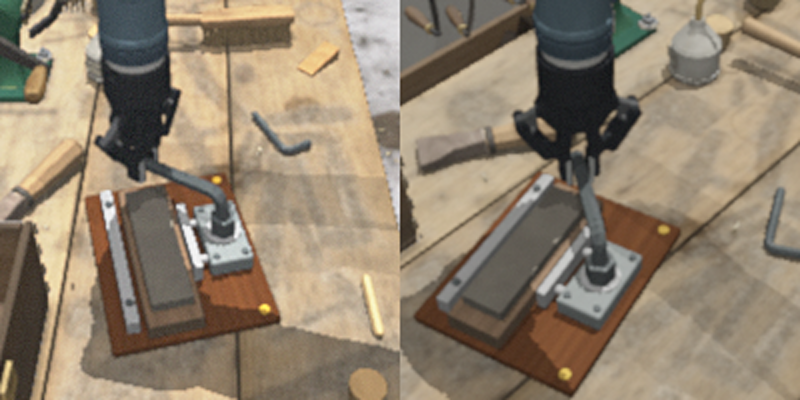

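Run:
```python
from h import *
s=telemetry.sense(); S=np.array([.541,.0767]); t=np.array(s["tcp_pos"][:2])-S
for d in (3,6,9,12,15): 
    a=np.radians(-35.14-d); print(d,((.1155*np.array([np.cos(a),np.sin(a)])-t)*100).round(2))
```

```text
3 [-0.53 -0.43]
6 [-0.92 -0.89]
9 [-1.33 -1.34]
12 [-1.76 -1.76]
15 [-2.22 -2.16]
```

apply_moves(series=[[[-0.53,-0.43,0],-3],[[-0.92,-0.89,0],-6],[[-1.33,-1.34,0],-9],[[-1.76,-1.76,0],-12],[[-1.76,-1.76,0],-12]])

```text
time: 28.48
tcp_pos: [0.6208, -0.0086, 0.0844]
tcp_rot: [0.001, 0.401, 0.916, 0.001]
ft_force: [1.3, 5.0, -0.4]
width: 0.0158
```

```bash
python3 sw.py 3 6 9 12 15; python3 snap.py aw
```

```text
t 28.48 phi -46.92 R 0.1169 z 0.0844 yaw-180 -47.32 resist(cw-) -4.37 radial -2.79 fz -0.41 tz 0.11 w 0.0158
3.0 [-0.46 -0.41]
6.0 [-0.94 -0.79]
9.0 [-1.43 -1.14]
12.0 [-1.95 -1.47]
15.0 [-2.48 -1.78]
28.4833 [ 0.6208 -0.0086  0.0844] yaw 132.68 f [ 1.29  5.03 -0.41] t [ 0.84 -0.27  0.11] w 0.0158
```

View pics/aw_ext.png

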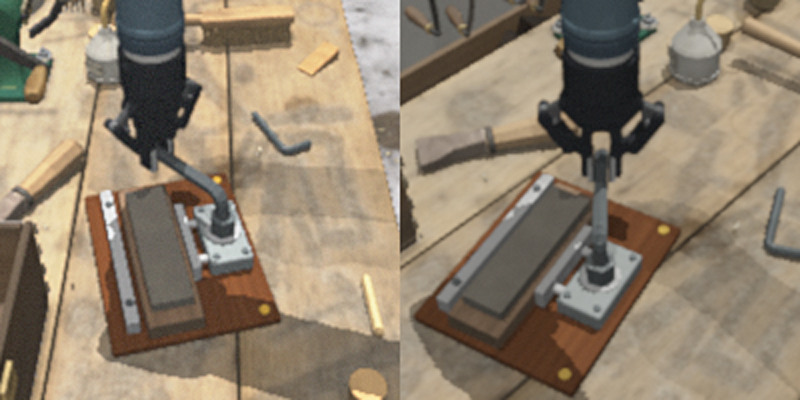

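apply_moves(series=[[[-0.35,-0.3,0],-2],[[-0.7,-0.58,0],-4],[[-1.02,-0.85,0],-6],[[-1.36,-1.1,0],-8],[[-1.36,-1.1,0],-8]])

```text
time: 29.05
tcp_pos: [0.6074, -0.0194, 0.0842]
tcp_rot: [0.001, 0.464, 0.886, 0.001]
ft_force: [2.9, 5.5, 0.7]
width: 0.0157
```

```bash
python3 sw.py 2 4 6 8 10
```

```text
t 29.05 phi -55.35 R 0.1168 z 0.0842 yaw-180 -55.33 resist(cw-) -5.51 radial -2.87 fz 0.66 tz -0.09 w 0.0157
2.0 [-0.34 -0.23]
4.0 [-0.69 -0.44]
6.0 [-1.04 -0.64]
8.0 [-1.4  -0.83]
10.0 [-1.77 -1.01]
```

apply_moves(series=[[[-0.34,-0.23,0],-2],[[-0.69,-0.44,0],-4],[[-1.04,-0.64,0],-6],[[-1.4,-0.83,0],-8],[[-1.4,-0.83,0],-8]])

```text
time: 29.47
tcp_pos: [0.5935, -0.0276, 0.0842]
tcp_rot: [0.001, 0.525, 0.851, 0.001]
ft_force: [2.5, 6.2, -0.7]
width: 0.0163
```

```bash
python3 sw.py 2 4 6 8 10; python3 snap.py ax
python3 - <<'E'
from h import *
a=cv2.imread("pics/ax_ext.png")
cv2.imwrite("pics/ax_z.png",np.hstack([cv2.resize(a[160:360,70:290],None,fx=1.8,fy=1.8,interpolation=cv2.INTER_CUBIC),cv2.resize(a[160:360,480:700],None,fx=1.8,fy=1.8,interpolation=cv2.INTER_CUBIC)]))
E
```

```text
t 29.47 phi -63.28 R 0.1167 z 0.0842 yaw-180 -63.32 resist(cw-) -5.05 radial -4.43 fz -0.72 tz -0.01 w 0.0163
2.0 [-0.37 -0.18]
4.0 [-0.74 -0.34]
6.0 [-1.12 -0.49]
8.0 [-1.5  -0.63]
10.0 [-1.89 -0.75]
29.4667 [ 0.5935 -0.0276  0.0842] yaw 116.68 f [ 2.52  6.22 -0.72] t [ 1.11 -0.63 -0.01] w 0.0163
```

View pics/ax_z.png

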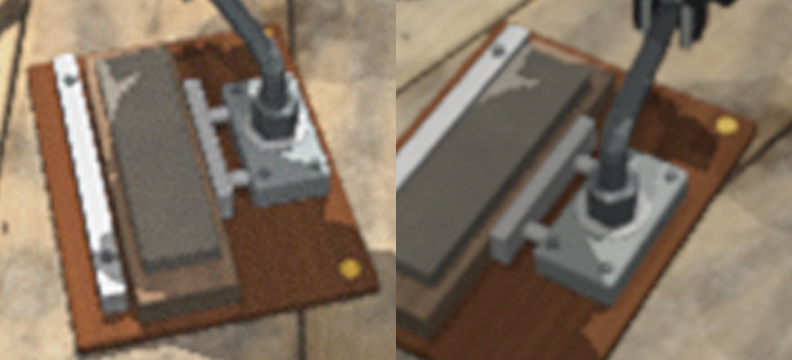

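View pics/ax_w.png

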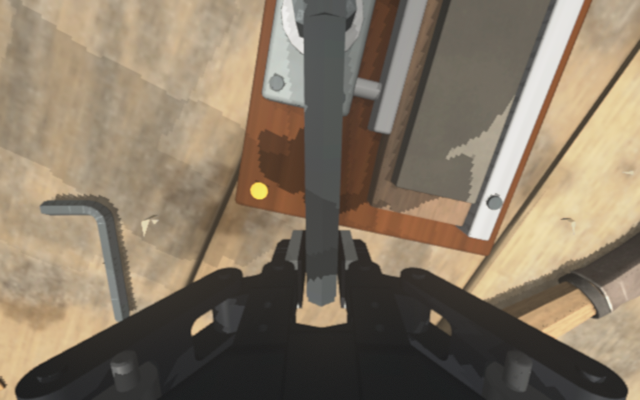

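apply_moves(series=[[[-0.37,-0.16,0],-2],[[-0.74,-0.3,0],-4],[[-1.12,-0.43,0],-6],[[-1.5,-0.55,0],-8],[[-1.5,-0.55,0],-8]])

```text
time: 30.03
tcp_pos: [0.5788, -0.0335, 0.0844]
tcp_rot: [0.001, 0.583, 0.813, 0.001]
ft_force: [3.7, 5.1, 0.4]
width: 0.0159
```

```bash
python3 sw.py 2 4 6 8 10
```

```text
t 30.03 phi -71.06 R 0.1165 z 0.0844 yaw-180 -71.31 resist(cw-) -5.17 radial -3.57 fz 0.43 tz -0.03 w 0.0159
2.0 [-0.39 -0.13]
4.0 [-0.78 -0.24]
6.0 [-1.17 -0.33]
8.0 [-1.57 -0.42]
10.0 [-1.97 -0.49]
```

apply_moves(series=[[[-0.39,-0.11,0],-2],[[-0.78,-0.2,0],-4],[[-1.17,-0.28,0],-6],[[-1.57,-0.35,0],-8],[[-1.57,-0.35,0],-8]])

```text
time: 30.45
tcp_pos: [0.5632, -0.0375, 0.0845]
tcp_rot: [0.002, 0.638, 0.77, 0.001]
ft_force: [4.2, 3.2, 0.1]
width: 0.016
```

```bash
python3 sw.py 2 4 6 8 10; python3 snap.py ay
```

```text
t 30.45 phi -78.98 R 0.1164 z 0.0845 yaw-180 -79.3 resist(cw-) -4.69 radial -2.36 fz 0.08 tz 0.08 w 0.016
2.0 [-0.4  -0.07]
4.0 [-0.8  -0.13]
6.0 [-1.21 -0.17]
8.0 [-1.61 -0.2 ]
10.0 [-2.02 -0.21]
30.45 [ 0.5632 -0.0375  0.0845] yaw 100.7 f [4.16 3.22 0.08] t [ 0.57 -0.8   0.08] w 0.016
```

View pics/ay_w.png

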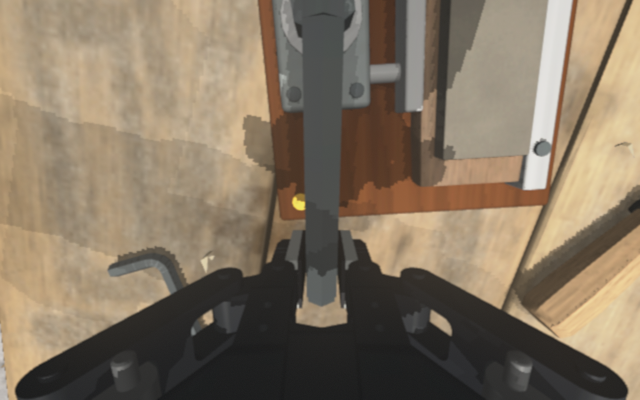

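View pics/ay_ext.png

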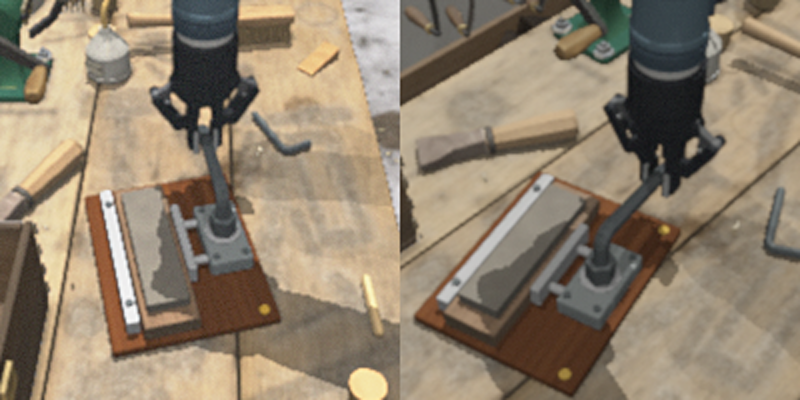

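apply_moves(series=[[[-0.4,-0.05,0],-2],[[-0.8,-0.09,0],-4],[[-1.21,-0.12,0],-6],[[-1.21,-0.12,0],-6]])

```text
time: 30.93
tcp_pos: [0.5511, -0.0391, 0.0844]
tcp_rot: [0.002, 0.677, 0.736, 0.001]
ft_force: [4.8, 1.6, 1.4]
width: 0.0163
```

```bash
python3 sw.py 2 4 6
```

```text
t 30.93 phi -85.02 R 0.1163 z 0.0844 yaw-180 -85.29 resist(cw-) -4.92 radial -1.21 fz 1.36 tz 0.03 w 0.0163
2.0 [-0.4  -0.03]
4.0 [-0.81 -0.04]
6.0 [-1.22 -0.04]
```

apply_moves(series=[[[-0.4,-0.02,0],-2],[[-0.81,-0.02,0],-4],[[-1.22,0,0],-6],[[-1.22,0,0],-6]])

```text
time: 31.27
tcp_pos: [0.539, -0.0394, 0.0845]
tcp_rot: [0.002, 0.715, 0.699, 0.0]
ft_force: [5.4, -0.3, 2.0]
width: 0.0158
```

```bash
python3 sw.py 2 4 6; python3 snap.py az
python3 - <<'E'
from h import *
a=cv2.imread("pics/az_ext.png")
cv2.imwrite("pics/az_z.png",np.hstack([cv2.resize(a[160:360,70:290],None,fx=1.8,fy=1.8,interpolation=cv2.INTER_CUBIC),cv2.resize(a[160:360,480:700],None,fx=1.8,fy=1.8,interpolation=cv2.INTER_CUBIC)]))
E
```

```text
t 31.27 phi -90.96 R 0.1161 z 0.0845 yaw-180 -91.28 resist(cw-) -5.45 radial 0.21 fz 1.96 tz 0.07 w 0.0158
2.0 [-0.41  0.01]
4.0 [-0.81  0.04]
6.0 [-1.21  0.08]
31.2667 [ 0.539  -0.0394  0.0845] yaw 88.72 f [ 5.45 -0.3   1.96] t [-0.12 -0.98  0.07] w 0.0158
```

View pics/az_z.png

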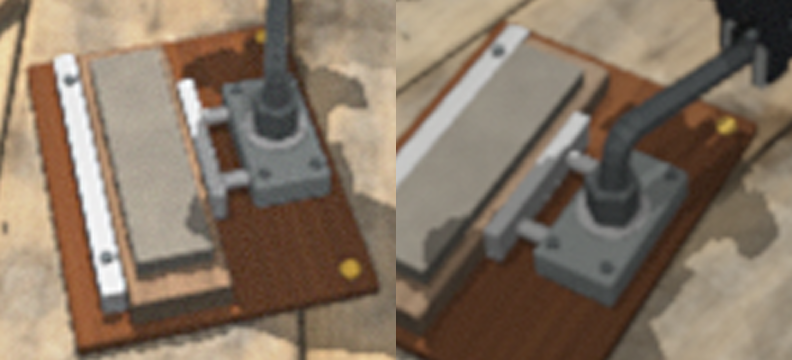

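apply_moves(series=[[[-0.41,0.02,0],-2],[[-0.81,0.06,0],-4],[[-0.81,0.06,0],-4]])

```text
time: 31.67
tcp_pos: [0.5313, -0.039, 0.0846]
tcp_rot: [0.002, 0.739, 0.674, 0.001]
ft_force: [5.8, -1.1, 1.0]
width: 0.0162
```

```bash
python3 sw.py 2 4 6
```

```text
t 31.67 phi -94.82 R 0.1161 z 0.0846 yaw-180 -95.27 resist(cw-) -5.88 radial 0.64 fz 1.03 tz 0.15 w 0.0162
2.0 [-0.4   0.04]
4.0 [-0.8  0.1]
6.0 [-1.2   0.17]
```

apply_moves(series=[[[-0.4,0.04,0],-2],[[-0.8,0.1,0],-4],[[-0.8,0.1,0],-4]])

```text
time: 31.92
tcp_pos: [0.5236, -0.038, 0.0847]
tcp_rot: [0.003, 0.762, 0.648, 0.001]
ft_force: [6.6, -0.7, 1.1]
width: 0.016
```

```bash
python3 sw.py 2 4 6; python3 snap.py ba;  python3 - <<'E'
from h import *
a=cv2.imread("pics/ba_ext.png")
cv2.imwrite("pics/ba_z.png",np.hstack([cv2.resize(a[160:360,70:290],None,fx=1.8,fy=1.8,interpolation=cv2.INTER_CUBIC),cv2.resize(a[160:360,480:700],None,fx=1.8,fy=1.8,interpolation=cv2.INTER_CUBIC)]))
E
```

```text
t 31.92 phi -98.62 R 0.116 z 0.0847 yaw-180 -99.25 resist(cw-) -6.61 radial -0.26 fz 1.14 tz 0.19 w 0.016
2.0 [-0.4   0.07]
4.0 [-0.8   0.15]
6.0 [-1.19  0.24]
31.9167 [ 0.5236 -0.038   0.0847] yaw 80.75 f [ 6.58 -0.74  1.14] t [-0.23 -1.22  0.19] w 0.016
```

View pics/ba_z.png

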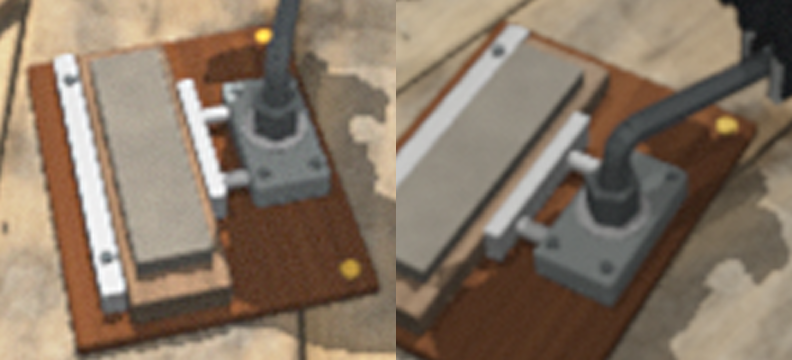

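View pics/ba_w.png

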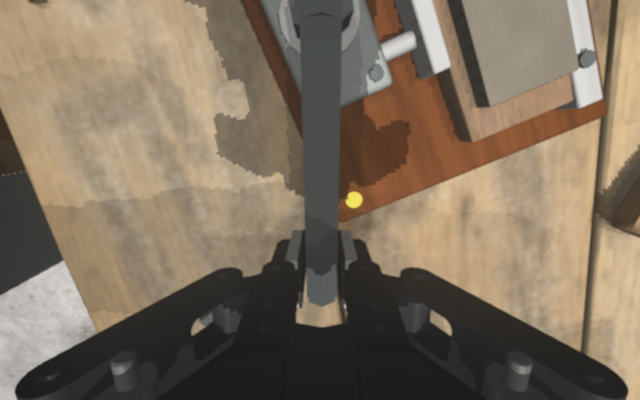

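apply_moves(series=[[[-0.4,0.07,0],-2],[[-0.8,0.15,0],-4],[[-0.8,0.15,0],-4],[[-0.8,0.15,0],-4]])

```text
time: 32.4
tcp_pos: [0.5164, -0.0366, 0.0849]
tcp_rot: [0.003, 0.784, 0.621, 0.001]
ft_force: [6.2, -0.5, 0.7]
width: 0.0163
```

```bash
python3 sw.py 2 4
```

```text
t 32.4 phi -102.26 R 0.116 z 0.0849 yaw-180 -103.18 resist(cw-) -6.17 radial -0.88 fz 0.75 tz 0.31 w 0.0163
2.0 [-0.39  0.09]
4.0 [-0.78  0.2 ]
```

apply_moves(series=[[[-0.39,0.09,0],-1],[[-0.39,0.09,0],-1]])

```text
time: 32.57
tcp_pos: [0.5132, -0.0358, 0.0851]
tcp_rot: [0.003, 0.789, 0.614, 0.002]
ft_force: [9.3, -0.8, 0.7]
width: 0.0161
```

```bash
python3 sw.py 2 4; python3 snap.py bb;  python3 - <<'E'
from h import *
a=cv2.imread("pics/bb_ext.png")
cv2.imwrite("pics/bb_z.png",np.hstack([cv2.resize(a[160:360,70:290],None,fx=1.8,fy=1.8,interpolation=cv2.INTER_CUBIC),cv2.resize(a[160:360,480:700],None,fx=1.8,fy=1.8,interpolation=cv2.INTER_CUBIC)]))
E
```

```text
t 32.57 phi -103.89 R 0.1159 z 0.0851 yaw-180 -104.23 resist(cw-) -9.2 radial -1.5 fz 0.71 tz 0.11 w 0.0161
2.0 [-0.39  0.1 ]
4.0 [-0.78  0.22]
32.5667 [ 0.5132 -0.0358  0.0851] yaw 75.77 f [ 9.29 -0.75  0.71] t [-0.21 -1.64  0.11] w 0.0161
```

View pics/bb_z.png

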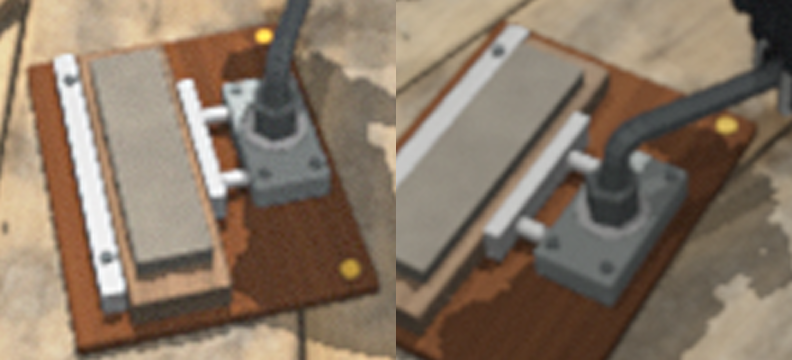

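View pics/bb_w.png

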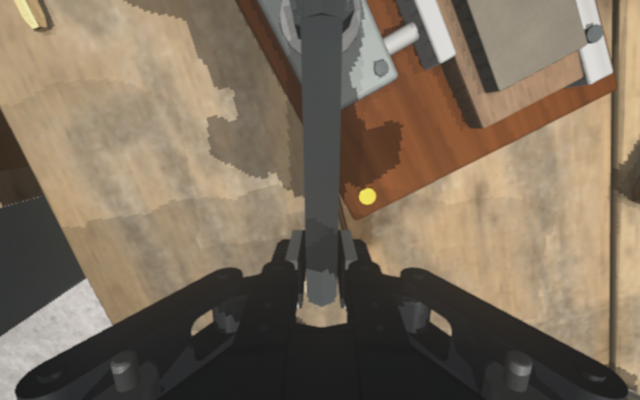

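apply_moves(series=[[[0,0,0],0],[[0,0,0],0]])

```text
time: 32.88
tcp_pos: [0.5135, -0.0359, 0.0851]
tcp_rot: [0.003, 0.789, 0.614, 0.002]
ft_force: [8.0, -0.5, 0.2]
width: 0.0161
```

```bash
python3 sw.py
```

```text
t 32.88 phi -103.74 R 0.1159 z 0.0851 yaw-180 -104.19 resist(cw-) -7.9 radial -1.46 fz 0.23 tz 0.17 w 0.0161
```

apply_moves(series=[[[-0.2,0.05,0],-1],[[-0.4,0.1,0],-2],[[-0.4,0.1,0],-2],[[-0.4,0.1,0],-2]])

```text
time: 33.22
tcp_pos: [0.5098, -0.0348, 0.0852]
tcp_rot: [0.004, 0.8, 0.601, 0.002]
ft_force: [9.6, -0.6, 0.4]
width: 0.0164
```

```bash
python3 sw.py
```

```text
t 33.22 phi -105.62 R 0.1158 z 0.0852 yaw-180 -106.18 resist(cw-) -9.43 radial -1.97 fz 0.43 tz 0.21 w 0.0164
```

apply_moves(series=[[[0.3,-0.08,0],0.5],[[0.6,-0.15,0],1],[[0.6,-0.15,0],1]])

```text
time: 33.47
tcp_pos: [0.5128, -0.0359, 0.0841]
tcp_rot: [0.001, 0.794, 0.607, 0.0]
ft_force: [5.5, -1.8, 2.3]
width: 0.0162
```

```bash
python3 sw.py
```

```text
t 33.47 phi -104.04 R 0.1161 z 0.0841 yaw-180 -105.21 resist(cw-) -5.81 radial 0.39 fz 2.33 tz 0.36 w 0.0162
```

apply_moves(series=[[[0.2,-0.05,0],0.5],[[0.4,-0.1,0],1],[[0.4,-0.1,0],1]])

```text
time: 33.72
tcp_pos: [0.5148, -0.0366, 0.0835]
tcp_rot: [0.0, 0.79, 0.614, -0.001]
ft_force: [1.1, -2.2, 3.8]
width: 0.0158
```

```bash
python3 sw.py
```

```text
t 33.72 phi -103.0 R 0.1162 z 0.0835 yaw-180 -104.3 resist(cw-) -1.61 radial 1.88 fz 3.84 tz 0.36 w 0.0158
```

Load is nearly off. Opening the fingers.

apply_moves(series=[[[0,0,0],0],[[0,0,0],0],[[0,0,0],0],[[0,0,0],0],[[0,0,0],0]], grip=6)

```text
time: 34.13
tcp_pos: [0.5142, -0.0357, 0.0831]
tcp_rot: [-0.001, 0.79, 0.613, -0.001]
ft_force: [-0.3, -0.1, -0.6]
width: 0.0597
```

```bash
python3 sw.py; python3 snap.py bc
```

```text
t 34.13 phi -103.43 R 0.1155 z 0.0831 yaw-180 -104.34 resist(cw-) 0.22 radial 0.16 fz -0.62 tz 0.01 w 0.0597
34.1333 [ 0.5142 -0.0357  0.0831] yaw 75.66 f [-0.25 -0.11 -0.62] t [0.01 0.   0.01] w 0.0597
```

View pics/bc_w.png

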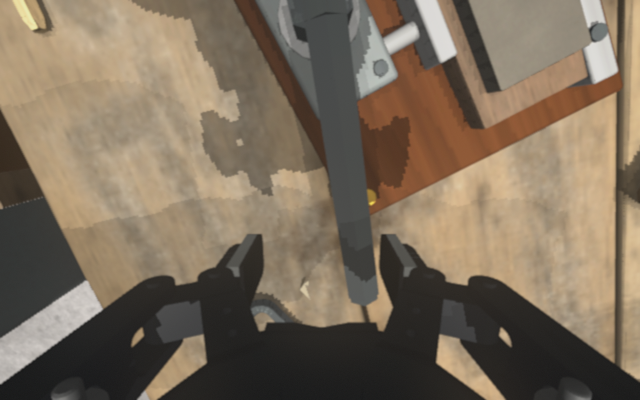

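View pics/bc_ext.png

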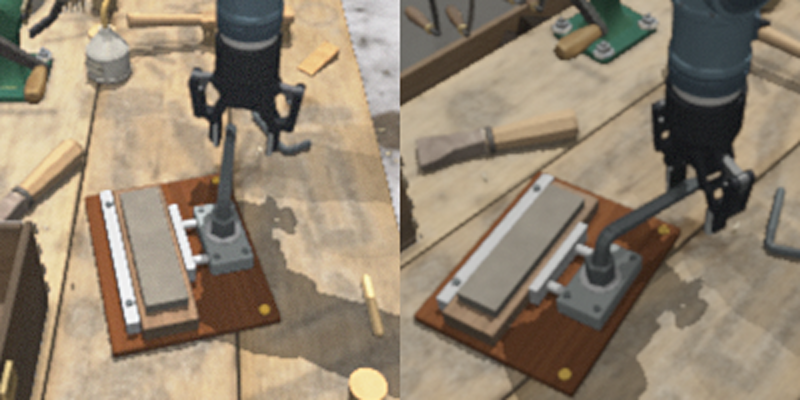

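apply_moves(series=[[[0.4,-0.1,0.5],0],[[0.6,-0.15,2],0],[[0.6,-0.15,5],0],[[0.6,-0.15,9],0],[[0.6,-0.15,12],0]])

```text
time: 34.7
tcp_pos: [0.5216, -0.0376, 0.2063]
tcp_rot: [0.0, 0.79, 0.613, 0.0]
ft_force: [0.5, -0.4, 0.1]
width: 0.0599
```

apply_moves(series=[[[0,-3,1],0],[[0,-6,2],0],[[0,-6,2],0],[[0,-6,2],0]])

```text
time: 35.03
tcp_pos: [0.5221, -0.0988, 0.2247]
tcp_rot: [0.001, 0.791, 0.612, 0.001]
ft_force: [-0.1, 0.6, -0.6]
width: 0.0601
```

```bash
python3 sw.py; python3 snap.py bd
python3 - <<'E'
from h import *
a=cv2.imread("pics/bd_ext.png")
cv2.imwrite("pics/bd_z.png",np.hstack([cv2.resize(a[120:360,70:290],None,fx=1.8,fy=1.8,interpolation=cv2.INTER_CUBIC),cv2.resize(a[120:360,480:700],None,fx=1.8,fy=1.8,interpolation=cv2.INTER_CUBIC)]))
E
```

```text
t 35.03 phi -96.15 R 0.1765 z 0.2247 yaw-180 -104.49 resist(cw-) 0.17 radial -0.58 fz -0.58 tz -0.0 w 0.0601
35.0333 [ 0.5221 -0.0988  0.2247] yaw 75.51 f [-0.11  0.6  -0.58] t [ 0.04  0.02 -0.  ] w 0.0601
```

View pics/bd_w.png

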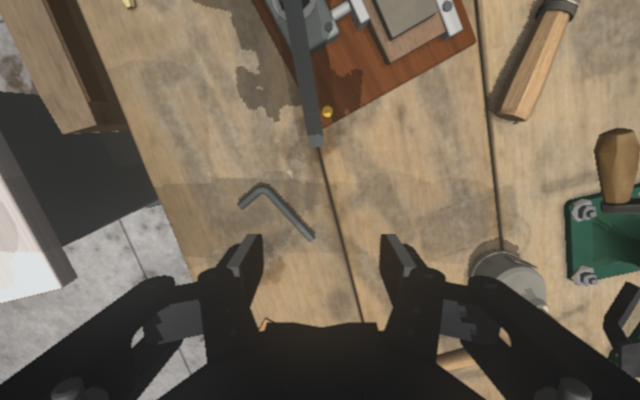

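View pics/bd_z.png

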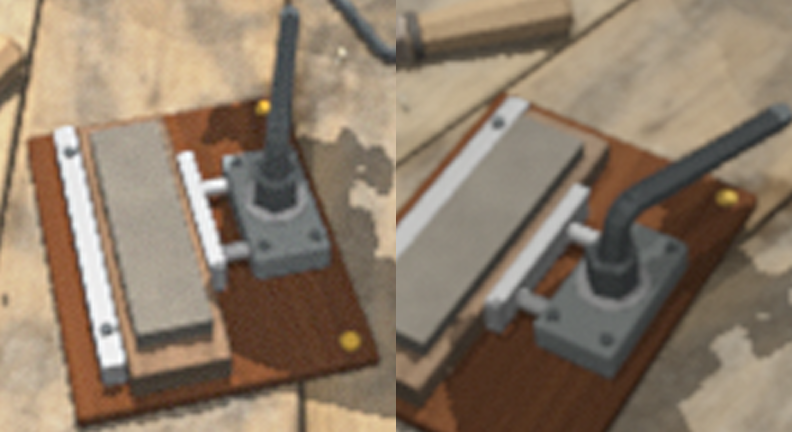

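apply_moves(series=[[[1,3,1.5],0],[[2.5,6,3],0],[[4,9,4],0],[[4,9,4],0],[[4,9,4],0]])

```text
time: 35.6
tcp_pos: [0.5616, -0.0051, 0.2634]
tcp_rot: [0.0, 0.788, 0.615, -0.0]
ft_force: [-0.8, -0.2, -0.2]
width: 0.0603
```

```bash
python3 snap.py be
python3 - <<'E'
from h import *
im=cv2.imread("pics/be_w.png"); cv2.imwrite("pics/be_s.png",cv2.resize(im[20:260,220:480],None,fx=2.5,fy=2.5,interpolation=cv2.INTER_CUBIC))
E
```

```text
35.6 [ 0.5616 -0.0051  0.2634] yaw 75.91 f [-0.8  -0.2  -0.18] t [0.03 0.05 0.02] w 0.0603
```

View pics/be_s.png

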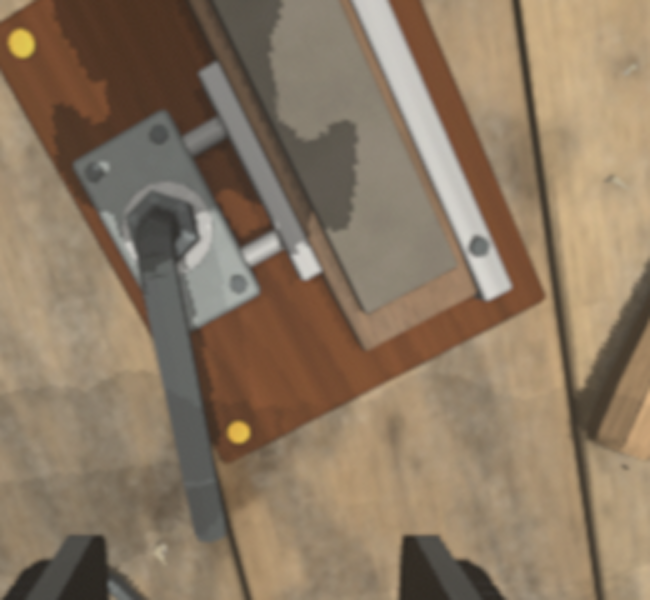

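Run:
```python
from h import *
im=cv2.imread("pics/be_w.png"); cv2.imwrite("pics/be_h.png",cv2.resize(im[85:135,255:315],None,fx=12,fy=12,interpolation=cv2.INTER_CUBIC))
p=np.load("pics/be.npy",allow_pickle=True).item()
S=np.array([.541,.0767])
for z in (.07,.08): 
    L=atz(p,302.8,234,z)[:2]-S; print(z,np.degrees(np.arctan2(L[1],L[0])),np.linalg.norm(L))
```

```text
0.07 -96.5797210588538 0.13828070030720313
0.08 -96.06522400811372 0.13434864963272627
```

View pics/be_h.png

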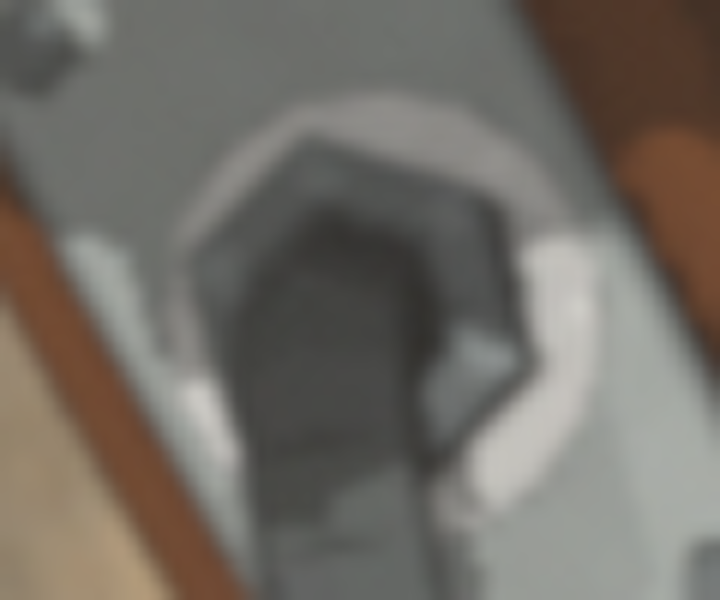

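Run:
```python
from h import *
p=np.load("pics/be.npy",allow_pickle=True).item()
c=[(310,138),(495,200),(535,355),(435,460),(190,258)]
W=[atz(p,255+x/12-.45,85+y/12-.45,.06) for x,y in c]
for i,j in [(0,1),(1,2),(2,3),(4,0)]:
    d=W[j]-W[i]; print(i,j,np.degrees(np.arctan2(d[1],d[0])).round(1)%60,np.linalg.norm(d).round(4))
```

```text
0 1 28.1 0.0169
1 2 29.900000000000006 0.0135
2 3 30.599999999999994 0.0129
4 0 28.4 0.0149
```

Run:
```python
from h import *
print(workorder.close_job()); s=telemetry.sense(); print(s["time"],s["ft_force"])
im=read_camera("scene"); cv2.imwrite("pics/end.png",im)
```

```text
the job is handed in; nothing more can be done
None
the job is handed in; nothing more can be done
```

I drew the key out, flipped it and seated its short arm in the screw. I then swung it clockwise by the outer end of the long arm until the stone was gripped, and left it in the screw. I handed the job in at about 35.6 s; no verdict was reported.

- **Flip and seating:** I turned the key in the grip by levering its long arm over the boss and then pressing the short arm against the boss. The first two insertions popped out of the mouth. I re-squared the key, gripped it at 110 N, and on the third try it went to full depth. The camera fit gave about 24 mm deep, with the key leaning about 8° in its play.
- **Tightening:** With the jaw free the pull was about 4.4 to 5.5 N. It rose to about 9.4 N at the end, roughly 1.3 N m on the screw. That puts the peak grip at about 45 to 75 N, below the 120 N limit. The range is wide because the force readings were noisy. The grip was only felt through the key, so I can't give the exact force now.
- **Last checks:** The overhead picture shows the jaw on the stone, the stone flush against the fence and lying flat, the key seated, and the gripper clear. The screw turned about 64° in all.
- **Disagreement:** The key sat about 8° back from its peak angle after I released it. That fits its play in the socket, the screw easing back towards 60 N, or both. I did not feel for the grip again afterwards.

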